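Find the carton with the mixing ball in it and hold it out over the returns dish

TASK

First slide the blue returns dish along the bench, without lifting it, onto the orange round mark. One of the three sealed soap cartons was closed with a loose steel mixing ball in it instead of a soap bar: take up cartons one at a time and shake them to find the one that rattles, setting any other you picked up back on the board where it stood. Finish holding the rattling carton in the gripper, level and still, about 15 cm above the middle of the dish; do not let it go, and leave the green bottle, the black jar and the orange soap where they are.

Things in the scene. Friction and masses are not known exactly. Their poses are not given: they have to be found in the camera images.
- carton_a_mid (a point): sealed rigid kraft carton, 150 x 60 x 50 mm high, green band round the middle, 0.27 kg, like the other two. The point is its centre, 25 mm up; x along its length, y across its 60 mm width (grip here), z up. Inside room 140 x 50 x 40 mm. Any of the three, by chance, may be the rattling one.
- carton_b_mid (a point): sealed rigid kraft carton, 150 x 60 x 50 mm high, green band round the middle, 0.27 kg, like the other two. The point is its centre, 25 mm up; x along its length, y across its 60 mm width (grip here), z up. Two cartons, by chance, hold a snug 175 g loaf of light soap that cannot shift (under 1 mm).
- carton_c_mid (a point): sealed rigid kraft carton, 150 x 60 x 50 mm high, green band round the middle, 0.27 kg, like the other two. The point is its centre, 25 mm up; x along its length, y across its 60 mm width (grip here), z up. One carton, by chance, holds only a loose 35 mm steel ball of 175 g, which rolls 52 mm either way along the length; a tilt over 10 degrees sets it rolling.
- board: fixed light wooden board under the cartons, 190 (x) x 330 (y) x 12 mm high; origin at the centre of its underside on the bench; the cartons stand side by side on it in a row along its y, about 105 mm apart, their lengths along its x
- dish: loose round blue ceramic dish, open above: outer diameter 112 mm at the foot, 124 mm at the rim, 30 mm high, wall 5 mm, inner floor 6 mm up, 0.35 kg; origin at the centre of its underside. It slides on the bench when pushed at its outside or its inner wall
- mark: flat orange disc, 120 mm across with a white rim to 140 mm, printed on the bench (no height to bump on); origin at its centre. The dish belongs centred on it
- green_bottle: bystander: loose upright green bottle, 52 mm diameter, 130 mm high; origin at the centre of its underside
- black_jar: bystander: loose black round jar, 64 mm diameter, 45 mm high; origin at the centre of its underside
- orange_soap: bystander: loose orange soap bar 80 x 52 x 30 mm lying flat, beyond the dish on the robot's right; origin at the centre of its underside
Mind the look-alikes: they are no part of the job. Leave any pink look-alike of the part that bears carton_b_mid alone.

How it is judged:
By the outcome, as a careful person would: the job done as asked, in the order asked, and still so for the second after the job is handed in, while the arm keeps its last pose, push and grip.
It also fails if it takes over 72 s, if anything falls off the work surface, if the arm or the gripper's body presses on something with over 40 N, if the wrist force passes 120 N, or if a joint passes its speed limit or range.

ROBOT

A 6-joint arm with a two-finger parallel gripper is mounted at the origin on the work surface. World frame = base frame: x ahead of the robot, y to its left, z up, the work surface at z = 0. Lengths are in m, angles in degrees, forces in N, time in s.
With the tool pointing down it reaches from about 0.35 to 0.725 m from the base axis. Payload 4.3 kg.
Tool frame: the origin (TCP) lies at the very end of the fingers, on their centre line; the grasp point (between the pads) lies 19 mm behind it; z points along the fingers, y is the direction in which the jaws open and shut (so a half turn about z gives the same grasp; the last joint's range is limited). The gripper opens to 85 mm and grips with 20 to 120 N. Pads are 22 mm wide; open, the fingers measure 114 mm over their backs; the gripper's body (76 mm by 85 mm) begins 54 mm behind the grasp point. The pads swing forward as they close: fully open they stand 13 mm farther back than shut.
Start: joints at [58.023, 21.618, 4.641, 73.018, 0, 83.68], TCP at [0.249, 0.518, 0.204] pointing down, gripper open.
Joint ranges: [-156.06, 156.06], [-48.1, 94.91], [-58.44, 69.94], [-101.28, 121.22], [-78.64, 73.56], [-180, 180]. Speed limits (degrees/s): [147.25, 147.25, 180, 180, 180, 180].

INTERFACE

Orientations are given as [roll, pitch, yaw] about the fixed x, y, z axes, in that order (R = Rz(yaw) Ry(pitch) Rx(roll)).
In Python, from cell import ctrl gives the robot as it stands.
- The arm moves only by the tool step_arm, never from a script. Its arguments are lists of equal length, an entry for each row: "linear": the shift along the tool's x, y, z in units of 10 cm (1.0 is 10 cm), a list of three; "turn": the turn, a rotation vector about the tool's x, y, z in units of 90 degrees (1.0 is 90 degrees), a list of three; "claw": the opening, from -1 (shut) to 1 (fully open). In form: {"linear": [[tx, ty, tz], ...], "turn": [[ax, ay, az], ...], "claw": [claw, ...]}. A call has 1 to 10 rows; each row is the pose to reach, as a shift and turn from the pose measured when the call began, along the tool's axes at that moment; what a row does not reach only later rows make up. A row lasts 1/10 s, in which the tool goes at most 50 mm and 8.59 degrees, less where a joint would pass 70% of its speed; a pose out of reach is approached as far as the arm can. A call with a number of a shift or a turn outside -1 to 1 is refused whole. A call with a gripper value outside its range is refused whole. The fingers move at their own pace and stop on an object; "grip_force" is the grip in N (left out, the last holds). Time passes only in rows, so rows that repeat a pose let the fingers close. It gives the time, the measured TCP pose, the force and the opening at its end, in the units of the state.
- ctrl.state(): the state, without advancing time (a new reading comes with each control period).
- ctrl.get_image(name): name is "scene" or "top"; returns a dict with "image" (480x640x3 uint8, red, green, blue), "depth" (480x640 float32, m along the optical axis (not along the pixel's ray), 0 where there is no reading), "fovy" (degrees; the focal length in pixels is half the picture's height over the tangent of half this angle, whatever the lens; pixels are square), "cx", "cy" (the principal point, pixels), "extrinsics" (4x4, takes a point from world to camera coordinates). Camera axes: x right, y down, z forward; pixel columns grow to the right and rows downward; lengths in m; the calibration is good to about 2 mm. A picture is of the moment at which its call begins.
- ctrl.job_done(): hands the job in, once; it reports no verdict.
Trained networks look in the newest picture that a camera, given by its name, has taken for a name from the list of things; names that differ only in an ending like _2 or _b are one class to them, and where a whole thing is asked for, a point or a joint stands for the part that bears it (a point fixed in the world has none). Each returns a list of dicts, best first, with "p" (0 to 1); they miss things now and then, are a little off and sometimes report something else, mostly with a low value. They report only what shows in the picture. A call takes as long as a camera call. They do not tell look-alikes from the thing itself.
- ctrl.search_frame(camera, thing): "bbox" ([left, top, width, height] in pixels, round what is visible of it).
- ctrl.cut_out(camera, thing): "pixels" (480x640 bool, what is visible of it) and "bbox" ([left, top, width, height] in pixels, round what is visible of it).
- ctrl.pinpoint(camera, thing): "location" ([column, row] in pixels: a listed point, or the origin of a listed thing).
The state is a dict: "time_s": time; "joints": joint angles; "dq": joint speeds; "joint_torque": joint torques, N m; "ee_pos": TCP position; "tcp_rot": TCP orientation; "contact_force": force on the tool from outside, world axes, zero at the start; "torque": the same for the moment, N m; "opening": finger opening in m.
Only numpy, scipy, OpenCV 4.12 (cv2) and the standard library are available. Lean on these libraries where they do the work, as an engineer would, in place of code of your own. Each camera call takes 0.05 s, during which the arm holds its last target.

## Working session

There is one attempt and no reset: what is moved stays moved. The work goes in short steps, Python scripts to look and compute and a tool call to move; the robot and the scene stay as the last step left them, time stands still between calls to the robot, and variables do not carry over. Pictures are saved under pics/ and viewed, and the job is handed in when it is done.

Besides the shell and the picture viewer there is one more tool, called after ">>>" by a JSON object that holds its "fn" and its "kwargs", one argument or row to a line. step_arm: Moves the arm, as the interface text tells. Shifts and turns lie within -1 to 1; 1 stands for 10 cm of shift or 90 degrees of turn. Its arguments: {"type":"object","properties":{"linear":{"type":"array","items":{"type":"array","items":{"type":"number","minimum":-1,"maximum":1}}},"turn":{"type":"array","items":{"type":"array","items":{"type":"number","minimum":-1,"maximum":1}}},"claw":{"type":"array","items":{"type":"number"}},"grip_force":{"type":"number"}},"required":["linear","turn","claw"]}

```bash
mkdir -p pics; ls
cat > h.py <<'E'
import numpy as np,cv2
from cell import ctrl
def snap(n):
    d=ctrl.get_image(n); return d
def save(d,f): cv2.imwrite('pics/'+f,cv2.cvtColor(d['image'],cv2.COLOR_RGB2BGR))
def proj_ray(d,u,v):
    f=240/np.tan(np.radians(d['fovy'])/2)
    E=np.array(d['extrinsics']);R=E[:3,:3];t=E[:3,3]
    c=-R.T@t; r=R.T@np.array([(u-d['cx'])/f,(v-d['cy'])/f,1]); return c,r
def atz(d,u,v,z):
    c,r=proj_ray(d,u,v); s=(z-c[2])/r[2]; return c+s*r
def cloud(d,mask):
    v,u=np.nonzero(mask&(d['depth']>0)); z=d['depth'][v,u]
    f=240/np.tan(np.radians(d['fovy'])/2)
    P=np.c_[(u-d['cx'])/f*z,(v-d['cy'])/f*z,z]
    E=np.array(d['extrinsics']);return (P-E[:3,3])@E[:3,:3]
E
python3 - <<'E'
from h import *
s=ctrl.state();print({k:np.round(v,4).tolist() for k,v in s.items()})
for n in ['top','scene']:
    d=snap(n);save(d,n+'0.png')
    np.savez('/tmp/%s0.npz'%n,**d)
    print(n,d['fovy'],d['cx'],d['cy'],np.round(proj_ray(d,320,240),3).tolist())
    for t in ['carton_a_mid','board','dish','mark','green_bottle','black_jar','orange_soap']:
        r=ctrl.cut_out(n,t); print(t,[(round(q['p'],2),q['bbox'],np.round(np.median(cloud(d,q['pixels']),0),3).tolist()) for q in r[:5]])
        r=ctrl.pinpoint(n,t); print('   pin',[(round(q['p'],2),np.round(q['location'],1).tolist(),np.round(atz(d,*q['location'],0.037 if 'carton' in t else 0),3).tolist()) for q in r[:5]])
E
```

```text
pics
{'time_s': 0.0, 'joints': [58.0267, 21.6625, 4.5628, 73.0186, -0.0003, 83.6801], 'dq': [0.0645, 0.0487, 0.0836, 0.0246, -0.0041, -0.0826], 'joint_torque': [0.0004, -46.3607, 26.9875, 0.0211, -0.0001, 0.0], 'ee_pos': [0.2485, 0.5177, 0.203], 'tcp_rot': [-179.8823, -0.0127, 154.3466], 'contact_force': [-0.2529, -0.2412, -0.7581], 'torque': [-0.0294, -0.0279, -0.0229], 'opening': 0.0852}
top 44.972678455008364 318.0360565108257 237.6867026184691 [[0.279, 0.022, 1.663], [0.129, 0.016, -0.992]]
carton_a_mid [(0.75, [305.2, 218.6, 20.5, 56.4], [0.471, 0.063, 0.062])]
   pin [(0.93, [313.0, 246.2], [0.473, 0.068, 0.037])]
board []
   pin [(0.65, [282.3, 249.8], [0.47, 0.158, 0.0])]
dish [(0.71, [396.6, 239.0, 44.9, 40.3], [0.433, -0.231, 0.007])]
   pin [(0.73, [415.7, 261.2], [0.427, -0.225, 0.0])]
mark [(0.91, [400.1, 165.5, 52.4, 53.6], [0.62, -0.263, 0.001])]
   pin [(0.67, [425.0, 193.0], [0.625, -0.261, 0.0])]
green_bottle [(0.75, [322.1, 141.9, 22.4, 25.9], [0.731, 0.004, 0.087])]
   pin [(0.95, [332.3, 158.0], [0.738, 0.006, 0.0]), (0.24, [313.4, 245.5], [0.48, 0.068, 0.0])]
bl
[... 696 characters left out ...]
 -0.23, 0.007])]
   pin [(0.75, [208.9, 258.5], [0.437, -0.234, 0.0])]
mark [(0.75, [189.3, 288.1, 51.1, 40.6], [0.621, -0.264, -0.001])]
   pin [(0.84, [214.2, 309.3], [0.624, -0.267, 0.0])]
green_bottle [(0.74, [310.8, 279.1, 23.8, 43.5], [0.758, -0.002, 0.074])]
   pin [(0.9, [323.5, 310.7], [0.738, 0.01, 0.0]), (0.29, [135.8, 297.9], [0.504, -0.462, 0.0])]
black_jar [(0.83, [352.8, 282.5, 21.8, 26.0], [0.753, 0.121, 0.039])]
   pin [(0.8, [362.2, 299.4], [0.742, 0.125, 0.0]), (0.25, [214.1, 306.5], [0.614, -0.265, 0.0])]
orange_soap [(0.7, [123.6, 276.3, 20.6, 33.1], [0.518, -0.459, 0.027])]
   pin [(0.39, [319.7, 308.3], [0.727, 0.004, 0.0]), (0.21, [306.3, 231.8], [0.441, 0.073, 0.0])]
```

View pics/top0.png

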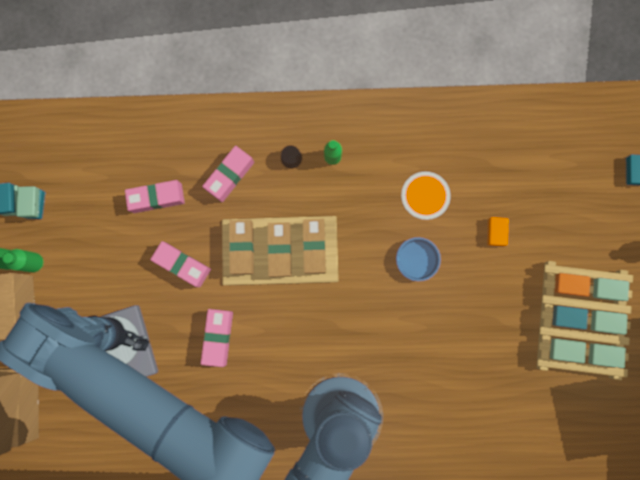

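View pics/scene0.png

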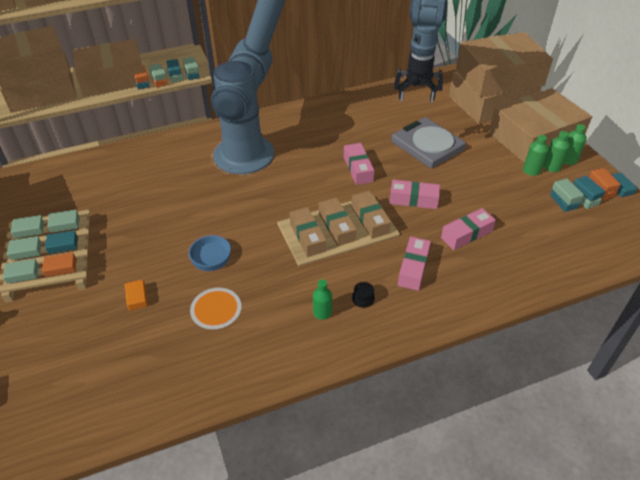

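The top view shows kraft cartons on the board at about (240,247), (278,249) and (314,246). The dish is at (418,260), the mark at (426,195), the bottle at (333,152), the jar at (291,157) and the soap at (499,231). The pink look-alikes are off the board, to the left. Next I'll measure precisely.

```bash
cat > m.py <<'E'
from h import *
def measure(d,verbose=1):
    out={}
    hsv=cv2.cvtColor(d['image'],cv2.COLOR_RGB2HSV)
    P=np.zeros((480,640,3));m=d['depth']>0;P[m]=cloud(d,m)
    H,S,V=hsv[...,0].astype(int),hsv[...,1],hsv[...,2]
    reg=(P[...,0]>.3)&(P[...,0]<.85)&(P[...,1]>-.5)&(P[...,1]<.35)
    # dish
    mk=reg&(H>98)&(H<118)&(S>90)&(P[...,2]<.05)&(P[...,1]<-.1)
    c=max(cv2.findContours(mk.astype(np.uint8),0,1)[0],key=cv2.contourArea)
    e=cv2.fitEllipse(c); 
    rim=P[mk&(P[...,2]>.022)]
    out['dish_rimcloud']=((rim.min(0)+rim.max(0))/2) if len(rim) else None
    fl=P[mk]; A=np.c_[2*fl[:,:2],np.ones(len(fl))]
    out['dish_ell@rim']=atz(d,*e[0],.03); out['dish_ell']=e[1]
    x,y=c[:,0,0],c[:,0,1]
    w=np.array([atz(d,a,b,.03)[:2] for a,b in zip(x,y)]);out['dish_rimcirc']=cv2.minEnclosingCircle(w.astype(np.float32))
    mk=reg&(H>5)&(H<20)&(S>220)&(V>180)&(abs(P[...,2])<.012)&(P[...,1]>-.40)&(P[...,1]<-.1)
    cs=cv2.findContours(mk.astype(np.uint8),0,1)[0]
    if cs:
        c=max(cs,key=cv2.contourArea)
        w=np.array([atz(d,a,b,0)[:2] for a,b in c[:,0]]);out['mark_circ']=cv2.minEnclosingCircle(w.astype(np.float32));out['mark_ell']=cv2.fitEllipse(w.astype(np.float32)) if len(w)>5 else None
    mk=reg&(P[...,2]>.054)&(P[...,2]<.07)&(P[...,1]>-.05)&(P[...,1]<.33)&(P[...,0]<.6)
    n,l,st,ce=cv2.connectedComponentsWithStats(mk.astype(np.uint8))
    for i in range(1,n):
        if st[i,4]>100:
            q=P[l==i]; r=cv2.minAreaRect(q[:,:2].astype(np.float32)); out['box%d'%i]=(np.round(r[0],4),np.round(r[1],3),round(r[2],1),round(np.median(q[:,2]),4),np.round(ce[i]))
    mk=reg&(P[...,2]>.02)&(P[...,1]>-.1)&(P[...,1]<.2)&(P[...,0]>.65)
    n,l,st,ce=cv2.connectedComponentsWithStats(mk.astype(np.uint8))
    for i in range(1,n):
        if st[i,4]>40: q=P[l==i]; out['by%d'%i]=np.round((q.min(0)+q.max(0))/2,3)
    return out
if __name__=='__main__':
    for n in ['top','scene']:
        d=dict(np.load('/tmp/%s0.npz'%n)); 
        print(n)
        for k,v in measure(d).items(): print(' ',k,v)
E
python3 m.py
```

```text
top
  dish_rimcloud [ 0.42755618 -0.21303455  0.03002219]
  dish_ell@rim [ 0.4260118  -0.21285768  0.03      ]
  dish_ell (29.81052017211914, 38.964393615722656)
  dish_rimcirc ((0.4289020299911499, -0.22123493254184723), 0.057910989969968796)
  mark_circ ((0.6192138195037842, -0.2625897526741028), 0.05543884262442589)
  mark_ell ((0.6193292140960693, -0.2623095214366913), (0.10773149877786636, 0.1079820767045021), 126.59102630615234)
  box1 (array([0.4735, 0.0632]), array([0.15, 0.06]), 0.1, np.float64(0.0618), array([314., 245.]))
  box2 (array([0.4763, 0.2693]), array([0.061, 0.15 ]), 89.9, np.float64(0.0619), array([240., 246.]))
  box3 (array([0.467 , 0.1619]), array([0.151, 0.061]), 0.7, np.float64(0.0619), array([279., 249.]))
  by1 [0.74  0.004 0.08 ]
  by2 [0.74  0.125 0.039]
scene
  dish_rimcloud [ 0.43444492 -0.2272215   0.02920349]
  dish_ell@rim [ 0.4421638  -0.22893249  0.03      ]
  dish_ell (32.729068756103516, 40.04813766479492)
  dish_rimcirc ((0.4415331184864044, -0.22639356553554535), 0.06645079702138901)
  box1 (array([0.4796, 0.2694]), array([0.068, 0.159]), 88.8, np.float64(0.0598), array([371., 210.]))
  box2 (array([0.4665, 0.1615]), array([0.159, 0.063]), 0.5, np.float64(0.0598), array([337., 217.]))
  box3 (array([0.4733, 0.0631]), array([0.16 , 0.064]), 0.6, np.float64(0.0598), array([307., 227.]))
  by1 [0.746 0.003 0.077]
  by2 [0.742 0.126 0.035]
```

Run:
```python
from m import *
from scipy.optimize import least_squares
for n in ['top','scene']:
    d=dict(np.load('/tmp/%s0.npz'%n));m=d['depth']>0
    P=np.zeros((480,640,3));P[m]=cloud(d,m)
    R=np.hypot(P[...,0]-.43,P[...,1]+.228)<.1
    mk=R&(P[...,2]>.022)&(P[...,2]<.036); q=P[mk]
    print(n,len(q),q.min(0),q.max(0),(q.min(0)+q.max(0))/2)
    f=least_squares(lambda p:np.hypot(q[:,0]-p[0],q[:,1]-p[1])-p[2],[.43,-.228,.06],loss='soft_l1',f_scale=.002);print(f.x)
    hsv=cv2.cvtColor(d['image'],cv2.COLOR_RGB2HSV)
    mk=R&(hsv[...,0]>90)&(hsv[...,0]<125)&(hsv[...,1]>60)
    c=max(cv2.findContours(mk.astype(np.uint8),0,1)[0],key=cv2.contourArea)
    w=np.array([atz(d,a,b,.03)[:2] for a,b in c[:,0]]);print(cv2.minEnclosingCircle(w.astype(np.float32)))
    mk=(np.hypot(P[...,0]-.62,P[...,1]+.263)<.1)&(hsv[...,0]<20)&(hsv[...,0]>8)&(hsv[...,1]>200)&(hsv[...,2]>150)
    c=max(cv2.findContours(mk.astype(np.uint8),0,1)[0],key=cv2.contourArea)
    w=np.array([atz(d,a,b,.0)[:2] for a,b in c[:,0]]);print('mark',cv2.minEnclosingCircle(w.astype(np.float32)))
```

```text
top 288 [ 0.37041931 -0.28926767  0.02202643] [ 0.49334976 -0.16772448  0.03590869] [ 0.43188453 -0.22849607  0.02896756]
[ 0.43116104 -0.22811349  0.05819407]
((0.43090152740478516, -0.22591352462768555), 0.06040823832154274)
mark ((0.6195597648620605, -0.2622026205062866), 0.055768515914678574)
scene 234 [ 0.36693069 -0.28857217  0.02209449] [ 0.49746409 -0.16795464  0.03597661] [ 0.43219739 -0.22826341  0.02903555]
[ 0.43381071 -0.22810357  0.05869797]
((0.4414726495742798, -0.22784198820590973), 0.06798022240400314)
mark ((0.6176797151565552, -0.2629953920841217), 0.05556833744049072)
```

>>> {"fn": "step_arm", "kwargs": {
  "linear": [
    [-0.5,-0.36,0],
    [-1,-0.72,0],
    [-1,-0.72,0]
  ],
  "turn": [
    [0,0,0],
    [0,0,0],
    [0,0,0]
  ],
  "claw": [-1,-1,-1],
  "grip_force": 50
}}

```text
time_s: 1.8
ee_pos: [0.3089, 0.4074, 0.2039]
tcp_rot: [-179.9, 0.1, 154.2]
contact_force: [-0.5, 0.8, 0.2]
opening: 0.0439
```

>>> {"fn": "step_arm", "kwargs": {
  "linear": [
    [-0.5,-0.4,0],
    [-1,-0.8,0],
    [-1,-0.8,0]
  ],
  "turn": [
    [0,0,0],
    [0,0,0],
    [0,0,0]
  ],
  "claw": [-1,-1,-1]
}}

```text
time_s: 2.1
ee_pos: [0.365, 0.2893, 0.2042]
tcp_rot: [-179.9, 0.1, 154.1]
contact_force: [0.2, 1.3, 0.3]
opening: 0.0003
```

>>> {"fn": "step_arm", "kwargs": {
  "linear": [
    [-0.5,-0.4,0],
    [-1,-0.8,0],
    [-1,-0.8,0]
  ],
  "turn": [
    [0,0,0],
    [0,0,0],
    [0,0,0]
  ],
  "claw": [-1,-1,-1]
}}

```text
time_s: 2.4
ee_pos: [0.4211, 0.171, 0.2048]
tcp_rot: [-179.9, 0.2, 154.0]
contact_force: [1.0, 0.8, 0.2]
opening: 0.0003
```

>>> {"fn": "step_arm", "kwargs": {
  "linear": [
    [-0.5,-0.5,0],
    [-1,-1,0],
    [-1,-1,0]
  ],
  "turn": [
    [0,0,0],
    [0,0,0],
    [0,0,0]
  ],
  "claw": [-1,-1,-1]
}}

```text
time_s: 2.7
ee_pos: [0.4678, 0.0351, 0.2055]
tcp_rot: [-179.9, 0.2, 154.0]
contact_force: [-0.1, 0.9, 0.0]
opening: -0.0004
```

>>> {"fn": "step_arm", "kwargs": {
  "linear": [
    [-0.3,-0.5,0],
    [-0.5,-1,0],
    [-0.5,-1,0]
  ],
  "turn": [
    [0,0,0],
    [0,0,-0.1],
    [0,0,-0.17]
  ],
  "claw": [-1,-1,-1]
}}

```text
time_s: 3.0
ee_pos: [0.4689, -0.08, 0.2059]
tcp_rot: [-179.8, 0.2, 169.4]
contact_force: [-0.4, -0.8, -0.4]
opening: 0.0002
```

>>> {"fn": "step_arm", "kwargs": {
  "linear": [
    [0,-0.5,0],
    [0.05,-0.9,0],
    [0.05,-0.9,0.1]
  ],
  "turn": [
    [0,0,0],
    [0,0,0],
    [0,0,0]
  ],
  "claw": [-1,-1,-1]
}}

```text
time_s: 3.3
ee_pos: [0.4474, -0.1726, 0.1972]
tcp_rot: [-179.7, 0.4, 169.0]
contact_force: [0.5, 0.7, 0.3]
opening: -0.0001
```

```bash
cat > g.py <<'E'
import sys
from h import *
from scipy.spatial.transform import Rotation as Ro
def go(x,y,z,yaw,roll=180,pitch=0):
    s=ctrl.state();R=Ro.from_euler('xyz',s['tcp_rot'],degrees=True);T=Ro.from_euler('xyz',[roll,pitch,yaw],degrees=True)
    l=R.inv().apply(np.array([x,y,z])-s['ee_pos'])*10; t=(R.inv()*T).as_rotvec(degrees=True)/90
    print('t',round(s['time_s'],2),'pos',np.round(s['ee_pos'],4),'lin',np.round(l,3),'turn',np.round(t,3),'r',round(float(np.hypot(*s['ee_pos'][:2])),3))
if __name__=='__main__': go(*map(float,sys.argv[1:]))
E
python3 g.py 0.4315 -0.228 0.016 169.6
```

```text
t 3.3 pos [ 0.4474 -0.1726  0.1972] lin [ 0.063 -0.564  1.815] turn [-0.004  0.004 -0.007] r 0.48
```

>>> {"fn": "step_arm", "kwargs": {
  "linear": [
    [0.06,-0.3,0.3],
    [0.06,-0.56,0.6],
    [0.06,-0.56,1.0],
    [0.06,-0.56,1.0]
  ],
  "turn": [
    [0,0,0],
    [0,0,-0.007],
    [-0.003,0.003,-0.007],
    [-0.003,0.003,-0.007]
  ],
  "claw": [-1,-1,-1,-1]
}}

```text
time_s: 3.7
ee_pos: [0.4274, -0.2244, 0.0928]
tcp_rot: [179.8, -0.4, 169.6]
contact_force: [-0.3, 1.7, -0.7]
opening: 0.0001
```

```bash
python3 g.py 0.4315 -0.228 0.016 169.6
python3 - <<'E'
from h import *
d=snap('scene');save(d,'s1.png')
E
```

```text
t 3.7 pos [ 0.4274 -0.2244  0.0928] lin [-0.052 -0.03   0.767] turn [ 0.002 -0.004 -0.   ] r 0.483
```

View pics/s1.png

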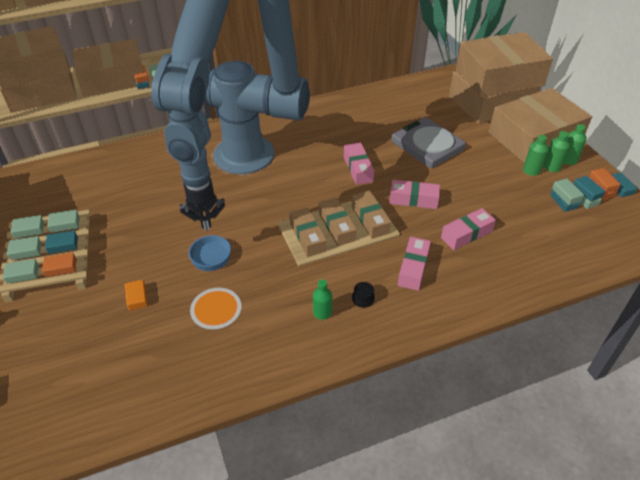

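The closed fingers are over the dish, with the tip at (207,225) and the dish at (210,253). Next I lower into it.

>>> {"fn": "step_arm", "kwargs": {
  "linear": [
    [-0.05,-0.03,0.3],
    [-0.05,-0.03,0.6],
    [-0.05,-0.03,0.77],
    [-0.05,-0.03,0.77]
  ],
  "turn": [
    [0,0,0],
    [0,0,0],
    [0,-0.003,0],
    [0,-0.003,0]
  ],
  "claw": [-1,-1,-1,-1]
}}

```text
time_s: 4.15
ee_pos: [0.4327, -0.2272, 0.0182]
tcp_rot: [179.8, -0.1, 169.7]
contact_force: [-0.9, -0.1, 0.7]
opening: -0.0003
```

```bash
python3 g.py 0.6587 -0.2698 0.016 169.6
```

```text
t 4.15 pos [ 0.4327 -0.2272  0.0182] lin [-2.299 -0.015  0.02 ] turn [ 0.002 -0.001  0.001] r 0.489
```

>>> {"fn": "step_arm", "kwargs": {
  "linear": [
    [-0.12,0,0],
    [-0.22,0,0.01],
    [-0.3,0,0.01],
    [-0.38,0,0.01],
    [-0.48,0,0.01],
    [-0.58,-0.01,0.01],
    [-0.68,-0.01,0.01],
    [-0.78,-0.01,0.01],
    [-0.88,-0.01,0.01],
    [-0.98,-0.01,0.01]
  ],
  "turn": [
    [0,0,0],
    [0,0,0],
    [0,0,0],
    [0,0,0],
    [0,0,0],
    [0,0,0],
    [0,0,0],
    [0,0,0],
    [0,0,0],
    [0,0,0]
  ],
  "claw": [-1,-1,-1,-1,-1,-1,-1,-1,-1,-1]
}}

```text
time_s: 5.15
ee_pos: [0.5297, -0.2458, 0.017]
tcp_rot: [179.8, -0.1, 169.7]
contact_force: [0.6, 0.7, -0.6]
opening: 0.0004
```

```bash
python3 g.py 0.6587 -0.2698 0.016 169.6;  python3 - <<'E'
from h import *
d=snap('top');save(d,'t2.png')
E
```

```text
t 5.15 pos [ 0.5297 -0.2458  0.017 ] lin [-1.312 -0.005  0.009] turn [ 0.002 -0.001  0.001] r 0.584
```

View pics/t2.png

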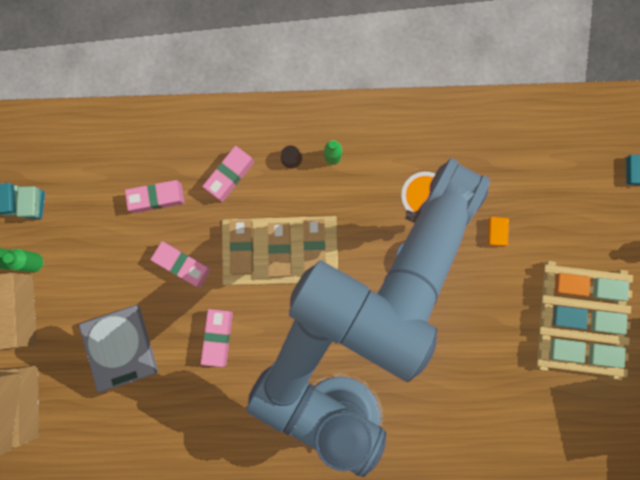

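The arm hides the dish in the top view, so I'll push on and check with the scene camera.

>>> {"fn": "step_arm", "kwargs": {
  "linear": [
    [-0.1,0,0],
    [-0.2,0,0],
    [-0.3,0,0],
    [-0.4,0,0],
    [-0.5,0,0],
    [-0.6,0,0],
    [-0.7,0,0],
    [-0.8,0,0],
    [-0.9,0,0],
    [-1.0,0,0]
  ],
  "turn": [
    [0,0,0],
    [0,0,0],
    [0,0,0],
    [0,0,0],
    [0,0,0],
    [0,0,0],
    [0,0,0],
    [0,0,0],
    [0,0,0],
    [0,0,0]
  ],
  "claw": [-1,-1,-1,-1,-1,-1,-1,-1,-1,-1]
}}

```text
time_s: 6.2
ee_pos: [0.6305, -0.2643, 0.0172]
tcp_rot: [179.8, 0.1, 169.7]
contact_force: [0.5, 0.1, -0.0]
opening: -0.0
```

```bash
cat > dish.py <<'E'
import sys
from m import *
from scipy.optimize import least_squares
def dish(n,x0,y0,fn):
    d=snap(n); save(d,fn); m=d['depth']>0
    P=np.zeros((480,640,3));P[m]=cloud(d,m)
    hsv=cv2.cvtColor(d['image'],cv2.COLOR_RGB2HSV)
    R=(np.hypot(P[...,0]-x0,P[...,1]-y0)<.085)&(P[...,2]>.024)&(P[...,2]<.034)&(hsv[...,0]>95)&(hsv[...,0]<118)&(hsv[...,1]>120)
    q=P[R]
    f=least_squares(lambda p:np.hypot(q[:,0]-p[0],q[:,1]-p[1])-.0595,[x0,y0],loss='soft_l1',f_scale=.002)
    print(n,len(q),q.min(0),q.max(0),'mid',(q.min(0)+q.max(0))[:2]/2,'fit',f.x)
if __name__=='__main__': dish(sys.argv[1],float(sys.argv[2]),float(sys.argv[3]),sys.argv[4])
E
python3 g.py 0.6587 -0.2698 0.016 169.6; python3 dish.py scene 0.585 -0.257 s3.png
```

```text
t 6.2 pos [ 0.6305 -0.2643  0.0172] lin [-0.287 -0.004  0.013] turn [0.002 0.001 0.001] r 0.684Traceback (most recent call last):
  File "dish.py", line 12, in <module>
    if __name__=='__main__': dish(sys.argv[1],float(sys.argv[2]),float(sys.argv[3]),sys.argv[4])
                             ~~~~^^^^^^^^^^^^^^^^^^^^^^^^^^^^^^^^^^^^^^^^^^^^^^^^^^^^^^^^^^^^^^^
  File "dish.py", line 11, in dish
    print(n,len(q),q.min(0),q.max(0),'mid',(q.min(0)+q.max(0))[:2]/2,'fit',f.x)
                   ~~~~~^^^
    return umr_minimum(a, axis, None, out, keepdims, initial, where)
ValueError: zero-size array to reduction operation minimum which has no identity
```

View pics/s3.png

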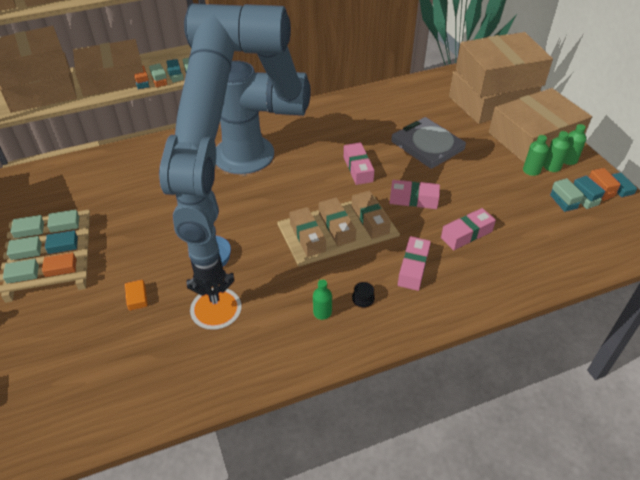

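Run:
```python
from h import *
d=snap('scene'); np.savez('/tmp/s4.npz',**d)
f=240/np.tan(np.radians(d['fovy'])/2);E=np.array(d['extrinsics'])
for p in [(.6305,-.2643,.0172),(.6305,-.2643,.04),(.6305,-.2643,.1),(.4315,-.228,.03)]:
    q=E[:3,:3]@np.array(p)+E[:3,3];print(p,d['cx']+f*q[0]/q[2],d['cy']+f*q[1]/q[2])
m=d['depth']>0;P=np.zeros((480,640,3));P[m]=cloud(d,m)
hsv=cv2.cvtColor(d['image'],cv2.COLOR_RGB2HSV)
for u in range(205,222,4):
    print(u,[tuple(np.round(P[v,u],3)) for v in range(280,310,4)])
im=cv2.cvtColor(d['image'],cv2.COLOR_RGB2BGR)[220:340,150:280];cv2.imwrite('pics/c4.png',cv2.resize(im,None,fx=5,fy=5))
```

```text
(0.6305, -0.2643, 0.0172) 215.0679437892627 307.1206686579399
(0.6305, -0.2643, 0.04) 213.9733471569433 302.0302676923036
(0.6305, -0.2643, 0.1) 210.98257001213284 288.12171506530785
(0.4315, -0.228, 0.03) 209.12711568190554 249.93371573327886
205 [(np.float64(0.665), np.float64(-0.278), np.float64(0.178)), (np.float64(0.652), np.float64(-0.279), np.float64(0.149)), (np.float64(0.647), np.float64(-0.281), np.float64(0.128)), (np.float64(0.638), np.float64(-0.282), np.float64(0.1)), (np.float64(0.572), np.float64(-0.28), np.float64(0.003)), (np.float64(0.584), np.float64(-0.283), np.float64(0.001)), (np.float64(0.596), np.float64(-0.286), np.float64(-0.001)), (np.float64(0.608), np.float64(-0.29), np.float64(-0.002))]
209 [(np.float64(0.673), np.float64(-0.269), np.float64(0.184)), (np.float64(0.647), np.float64(-0.269), np.float64(0.138)), (np.float64(0.648), np.float64(-0.271), np.float64(0.124)), (np.float64(0.65), np.float64(-0.273), np.float64(0.111)), (np.float64(0.646), np.float64(-0.275), np.float64(0.09)), (np.float64(0.638), np.float64(-0.277), np.float64(0.064)), (np.float6
[... 863 characters left out ...]
loat64(-0.254), np.float64(0.073)), (np.float64(0.642), np.float64(-0.256), np.float64(0.059)), (np.float64(0.646), np.float64(-0.259), np.float64(0.047)), (np.float64(0.621), np.float64(-0.259), np.float64(-0.001))]
221 [(np.float64(0.652), np.float64(-0.237), np.float64(0.146)), (np.float64(0.628), np.float64(-0.236), np.float64(0.102)), (np.float64(0.642), np.float64(-0.24), np.float64(0.102)), (np.float64(0.651), np.float64(-0.243), np.float64(0.097)), (np.float64(0.586), np.float64(-0.238), np.float64(0.0)), (np.float64(0.604), np.float64(-0.242), np.float64(0.006)), (np.float64(0.612), np.float64(-0.245), np.float64(-0.001)), (np.float64(0.625), np.float64(-0.249), np.float64(-0.001))]
```

View pics/c4.png

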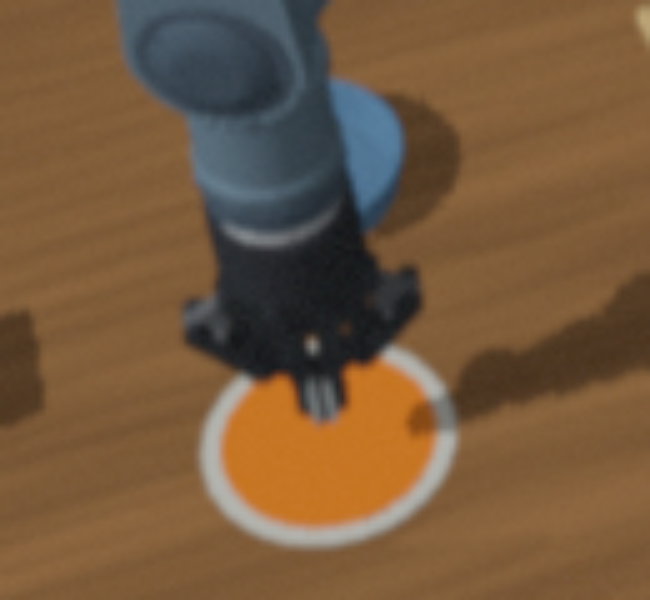

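The dish was not moved: it still sits at about (217,250), and the fingers passed over its rim. The finger ends look higher (about z=0.04) than the reported TCP (0.017). I'll quantify that offset.

Run:
```python
from h import *
d=dict(np.load('/tmp/s4.npz'))
f=240/np.tan(np.radians(d['fovy'])/2);E=np.array(d['extrinsics'])
def pr(p):
    q=E[:3,:3]@np.array(p)+E[:3,3];return np.array([d['cx']+f*q[0]/q[2],d['cy']+f*q[1]/q[2]])
for fn,p,o in [('s1.png',(.4274,-.2244,.0928),'p1.png'),('s3.png',(.6305,-.2643,.0172),'p3.png'),('scene0.png',(.2485,.5177,.203),'p0.png')]:
    im=cv2.imread('pics/'+fn); c=pr(p).astype(int); x0,y0=c-40
    cr=cv2.resize(im[y0:y0+80,x0:x0+80],None,fx=5,fy=5)
    for dz,col in [(0,(0,0,255)),(.02,(0,255,255)),(.04,(255,0,255))]:
        a=(pr((p[0],p[1],p[2]+dz))-[x0,y0])*5; cv2.circle(cr,tuple(int(t) for t in a),4,col,1)
    cv2.imwrite('pics/'+o,cr)
a=[cv2.imread('pics/p%d.png'%i) for i in (1,3)];cv2.imwrite('pics/pp.png',np.hstack(a))
```

```text
(no output)
```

View pics/pp.png

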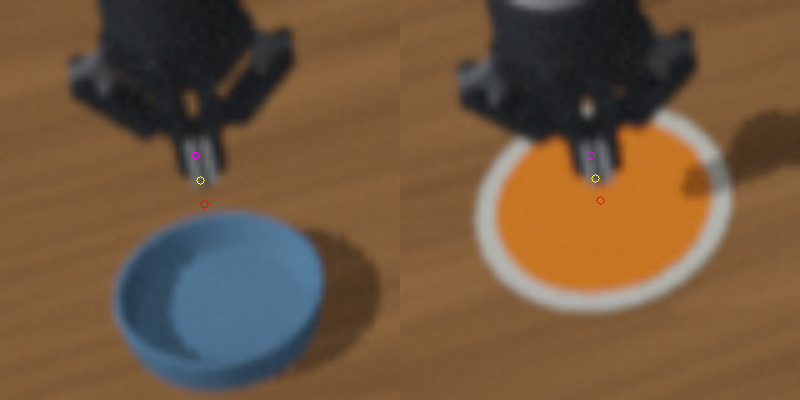

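View pics/p0.png

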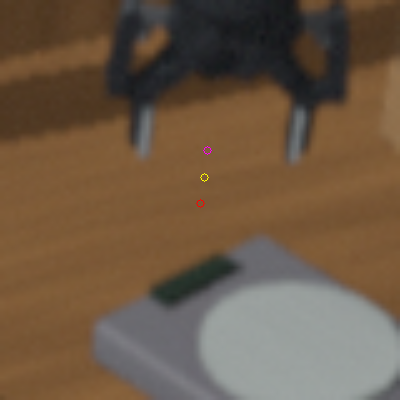

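Run:
```python
from h import *
d=dict(np.load('/tmp/s4.npz'));m=d['depth']>0;P=np.zeros((480,640,3));P[m]=cloud(d,m)
R=(np.hypot(P[...,0]-.64,P[...,1]+.2643)<.03)&(P[...,2]>.015)&(P[...,2]<.075)
for v in range(296,310):
    u=np.nonzero(R[v])[0]
    if len(u): print(v,u.min(),u.max(),np.round(np.median(P[v,u],0),3),np.round(P[v,u,2].min(),3), 'y',np.round([P[v,u,1].min(),P[v,u,1].max()],3))
d=dict(np.load('/tmp/top0.npz'))
for n in ('top0','scene0'):
    d=dict(np.load('/tmp/%s.npz'%n));m=d['depth']>0;P=np.zeros((480,640,3));P[m]=cloud(d,m)
    R=(np.hypot(P[...,0]-.2485,P[...,1]-.5177)<.07)&(P[...,2]>.15)&(P[...,2]<.29)
    q=P[R]; print(n,len(q),np.percentile(q[:,2],[0,1,5,10]),q[q[:,2]<.25].mean(0),np.unique(np.round(q[:,2],2),return_counts=True))
```

```text
296 217 218 [ 0.64  -0.253  0.072] 0.072 y [-0.254 -0.252]
297 216 219 [ 0.641 -0.253  0.069] 0.059 y [-0.257 -0.249]
298 209 219 [ 0.643 -0.261  0.072] 0.048 y [-0.276 -0.249]
299 209 219 [ 0.64  -0.263  0.067] 0.058 y [-0.276 -0.251]
300 209 219 [ 0.642 -0.265  0.063] 0.053 y [-0.277 -0.251]
301 209 219 [ 0.644 -0.265  0.059] 0.051 y [-0.277 -0.252]
302 210 218 [ 0.642 -0.265  0.055] 0.05 y [-0.275 -0.255]
303 210 217 [ 0.641 -0.267  0.051] 0.048 y [-0.276 -0.258]
304 213 217 [ 0.643 -0.264  0.047] 0.042 y [-0.269 -0.259]
top0 14 [0.24666677 0.24691993 0.24793257 0.2494054 ] [0.23889476 0.47425274 0.24764046] (array([0.25, 0.26, 0.27, 0.29]), array([6, 3, 2, 3]))
scene0 125 [0.24503931 0.24514305 0.2493481  0.25143487] [0.2671533  0.5338946  0.24653351] (array([0.25, 0.26, 0.27, 0.28, 0.29]), array([19, 26, 28, 31, 21]))
```

The true finger ends sit about 27 mm above the reported TCP: 0.044 against 0.017 when shut, and about 42 mm when open, where the pads stand back 13 mm. The lateral position agrees. I'll apply this offset from here on and go back to the dish.

>>> {"fn": "step_arm", "kwargs": {
  "linear": [
    [0,0,-0.4],
    [0.5,0,-0.4],
    [1.0,0,-0.4],
    [1.0,0,-0.4]
  ],
  "turn": [
    [0,0,0],
    [0,0,0],
    [0,0,0],
    [0,0,0]
  ],
  "claw": [-1,-1,-1,-1]
}}

```text
time_s: 6.7
ee_pos: [0.5189, -0.24, 0.0523]
tcp_rot: [179.5, -1.0, 169.7]
contact_force: [-0.2, 0.0, -2.1]
opening: -0.0002
```

```bash
python3 g.py 0.4315 -0.228 0.06 169.6; python3 dish.py scene 0.432 -0.228 s5.png
```

```text
t 6.7 pos [ 0.5189 -0.24    0.0523] lin [ 0.882 -0.038 -0.062] turn [ 0.006 -0.011  0.001] r 0.572
scene 20 [ 0.4182844  -0.28495146  0.02486209] [ 0.4953752  -0.18588262  0.0325551 ] mid [ 0.4568298  -0.23541704] fit [ 0.43321154 -0.2259133 ]
```

View pics/s5.png

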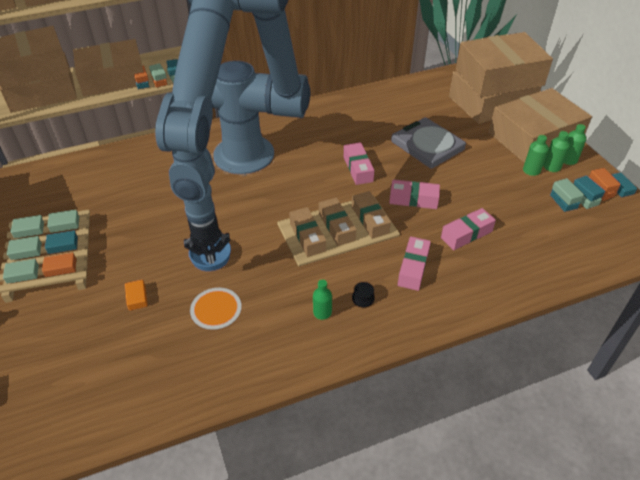

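The dish still sits at its original spot, centred at about (210,251). Now I centre over it, then lower.

>>> {"fn": "step_arm", "kwargs": {
  "linear": [
    [0.5,-0.03,0],
    [0.8,-0.04,0],
    [0.82,-0.04,0],
    [0.82,-0.04,0]
  ],
  "turn": [
    [0,0,0],
    [0.005,-0.01,0],
    [0.005,-0.01,0],
    [0.005,-0.01,0]
  ],
  "claw": [-1,-1,-1,-1]
}}

```text
time_s: 7.15
ee_pos: [0.4428, -0.232, 0.0552]
tcp_rot: [-179.9, 0.4, 169.6]
contact_force: [0.3, -0.0, -0.3]
opening: 0.0002
```

```bash
python3 g.py 0.437 -0.229 -0.013 169.6
```

```text
t 7.15 pos [ 0.4428 -0.232   0.0552] lin [0.067 0.02  0.681] turn [-0.001  0.004  0.   ] r 0.5
```

>>> {"fn": "step_arm", "kwargs": {
  "linear": [
    [0.07,0.02,0.2],
    [0.07,0.02,0.4],
    [0.07,0.02,0.55],
    [0.07,0.02,0.64],
    [0.07,0.02,0.68],
    [0.07,0.02,0.68]
  ],
  "turn": [
    [0,0,0],
    [0,0.004,0],
    [0,0.004,0],
    [0,0.004,0],
    [0,0.004,0],
    [0,0.004,0]
  ],
  "claw": [-1,-1,-1,-1,-1,-1]
}}

```text
time_s: 7.75
ee_pos: [0.4377, -0.2294, -0.0128]
tcp_rot: [-179.9, 0.1, 169.6]
contact_force: [-0.2, 0.2, -0.5]
opening: -0.0001
```

```bash
python3 g.py 0.6587 -0.2698 -0.013 169.6
python3 - <<'E'
from h import *
print(ctrl.state()['contact_force'])
d=snap('scene');cv2.imwrite('pics/c6.png',cv2.resize(cv2.cvtColor(d['image'],cv2.COLOR_RGB2BGR)[200:300,150:270],None,fx=5,fy=5))
E
```

```text
t 7.75 pos [ 0.4377 -0.2294 -0.0128] lin [-2.246 -0.     0.005] turn [-0.001  0.001  0.001] r 0.494
[-0.16732843  0.16317245 -0.51210332]
```

View pics/c6.png

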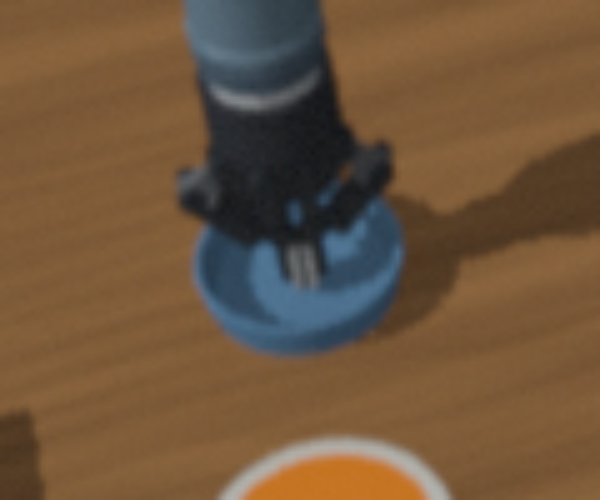

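The fingers are now inside the dish, with the tips at crop (302,285) on the floor area and no contact force. I push along.

>>> {"fn": "step_arm", "kwargs": {
  "linear": [
    [-0.1,0,0],
    [-0.2,0,0],
    [-0.28,0,0],
    [-0.36,0,0],
    [-0.46,0,0],
    [-0.56,0,0],
    [-0.66,0,0],
    [-0.76,0,0],
    [-0.86,0,0],
    [-0.96,0,0]
  ],
  "turn": [
    [0,0,0],
    [0,0,0],
    [0,0,0],
    [0,0,0],
    [0,0,0],
    [0,0,0],
    [0,0,0],
    [0,0,0],
    [0,0,0],
    [0,0,0]
  ],
  "claw": [-1,-1,-1,-1,-1,-1,-1,-1,-1,-1]
}}

```text
time_s: 8.8
ee_pos: [0.533, -0.2468, -0.0124]
tcp_rot: [-179.9, 0.1, 169.6]
contact_force: [-3.1, 0.9, 1.9]
opening: -0.0002
```

```bash
python3 g.py 0.6587 -0.2698 -0.013 169.6; python3 dish.py scene 0.493 -0.239 s7.png; python3 -c "
from h import *
print(ctrl.state()['contact_force'])
im=cv2.imread('pics/s7.png');cv2.imwrite('pics/c7.png',cv2.resize(im[210:330,150:270],None,fx=5,fy=5))"
```

```text
t 8.8 pos [ 0.533  -0.2468 -0.0124] lin [-1.277  0.     0.008] turn [-0.001  0.001  0.   ] r 0.587
scene 30 [ 0.48713661 -0.29344264  0.02407435] [ 0.55801782 -0.19410255  0.03291283] mid [ 0.52257721 -0.24377259] fit [ 0.49566257 -0.23614137]
[ 1.1110973  -0.153227    0.14027071]
```

View pics/c7.png

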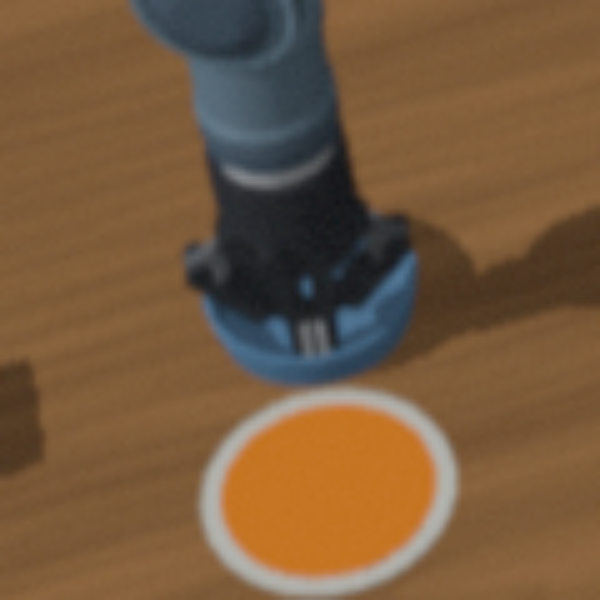

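The dish is sliding with the fingers and is now just short of the mark. I continue.

>>> {"fn": "step_arm", "kwargs": {
  "linear": [
    [-0.1,0,0],
    [-0.2,0,0],
    [-0.3,0,0],
    [-0.4,0,0],
    [-0.5,0,0],
    [-0.6,0,0],
    [-0.7,0,0],
    [-0.8,0,0],
    [-0.9,0,0],
    [-0.98,0,0]
  ],
  "turn": [
    [0,0,0],
    [0,0,0],
    [0,0,0],
    [0,0,0],
    [0,0,0],
    [0,0,0],
    [0,0,0],
    [0,0,0],
    [0,0,0],
    [0,0,0]
  ],
  "claw": [-1,-1,-1,-1,-1,-1,-1,-1,-1,-1]
}}

```text
time_s: 9.85
ee_pos: [0.6326, -0.2651, -0.0121]
tcp_rot: [-179.9, 0.3, 169.7]
contact_force: [-0.9, 1.0, -0.9]
opening: -0.0001
```

```bash
python3 g.py 0.6587 -0.2698 -0.013 169.6; python3 dish.py scene 0.593 -0.255 s8.png; python3 -c "
from h import *
im=cv2.imread('pics/s8.png');cv2.imwrite('pics/c8.png',cv2.resize(im[230:350,150:270],None,fx=5,fy=5))"
```

```text
t 9.85 pos [ 0.6326 -0.2651 -0.0121] lin [-0.265  0.001  0.01 ] turn [-0.001  0.003  0.001] r 0.686
scene 28 [ 0.60716274 -0.30289912  0.02403196] [ 0.65650423 -0.20001921  0.03294362] mid [ 0.63183348 -0.25145916] fit [ 0.59476493 -0.25683441]
```

View pics/c8.png

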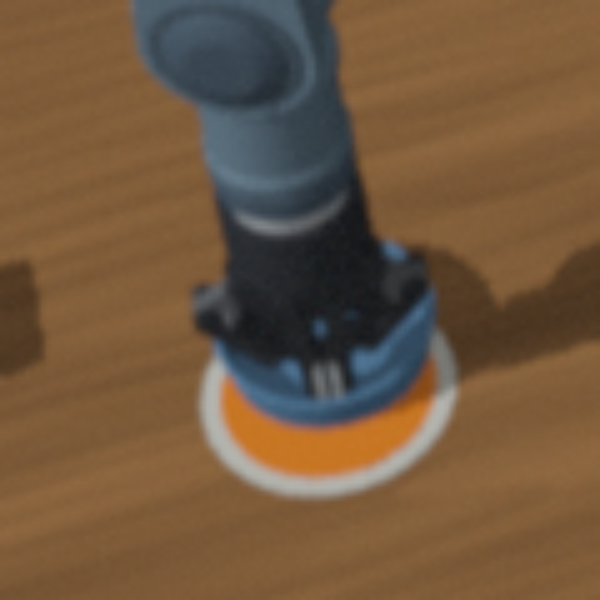

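>>> {"fn": "step_arm", "kwargs": {
  "linear": [
    [-0.08,0,0],
    [-0.15,0,0],
    [-0.2,0,0],
    [-0.24,0,0],
    [-0.24,0,0],
    [-0.14,0,-0.01]
  ],
  "turn": [
    [0,0,0],
    [0,0,0],
    [0,0,0],
    [0,0,0],
    [0,0,0],
    [0,0,0]
  ],
  "claw": [-1,-1,-1,-1,-1,-1]
}}

```text
time_s: 10.5
ee_pos: [0.6493, -0.2683, -0.0107]
tcp_rot: [-179.9, 0.5, 169.7]
contact_force: [0.3, -0.3, 0.1]
opening: -0.0
```

>>> {"fn": "step_arm", "kwargs": {
  "linear": [
    [0.1,0,-0.3],
    [0.1,0,-0.7],
    [0.5,0.2,-0.7],
    [0.9,0.4,-0.7],
    [0.9,0.4,-0.7]
  ],
  "turn": [
    [0,0,0],
    [0,0,0],
    [0,0,0],
    [0,0,0],
    [0,0,0]
  ],
  "claw": [-1,-1,-1,-1,-1]
}}

```text
time_s: 11.0
ee_pos: [0.557, -0.2062, 0.0551]
tcp_rot: [179.8, -0.3, 169.8]
contact_force: [-0.5, -0.3, -0.0]
opening: 0.0003
```

```bash
python3 dish.py scene 0.619 -0.262 s9.png;python3 dish.py top 0.619 -0.262 t9.png; python3 -c "
from h import *
print(ctrl.state()['ee_pos'])
im=cv2.imread('pics/s9.png');im2=cv2.imread('pics/t9.png');cv2.imwrite('pics/c9.png',np.hstack([cv2.resize(im[250:350,160:260],None,fx=4,fy=4),cv2.resize(im2[140:240,370:470],None,fx=4,fy=4)]))"
```

```text
scene 32 [ 0.56251045 -0.31546928  0.02406075] [ 0.68078132 -0.22180176  0.03277381] mid [ 0.62164588 -0.26863552] fit [ 0.6201354  -0.25747777]
[ 0.56556287 -0.21141079  0.05814832]Traceback (most recent call last):
  File "dish.py", line 12, in <module>
    if __name__=='__main__': dish(sys.argv[1],float(sys.argv[2]),float(sys.argv[3]),sys.argv[4])
                             ~~~~^^^^^^^^^^^^^^^^^^^^^^^^^^^^^^^^^^^^^^^^^^^^^^^^^^^^^^^^^^^^^^^
  File "dish.py", line 11, in dish
    print(n,len(q),q.min(0),q.max(0),'mid',(q.min(0)+q.max(0))[:2]/2,'fit',f.x)
                   ~~~~~^^^
    return umr_minimum(a, axis, None, out, keepdims, initial, where)
ValueError: zero-size array to reduction operation minimum which has no identity
```

View pics/c9.png

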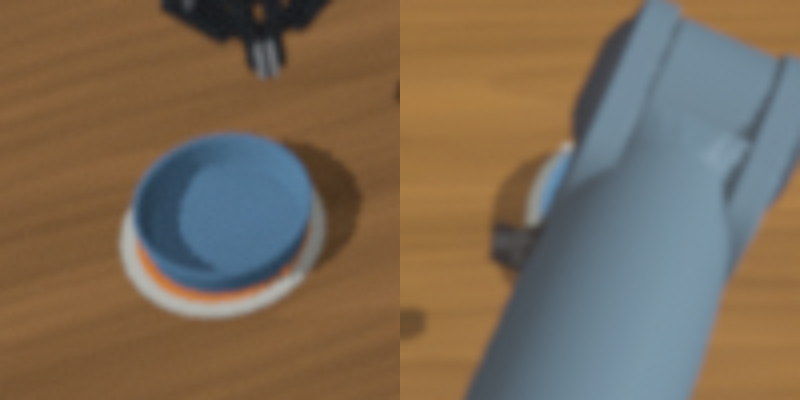

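```bash
cat > dish2.py <<'E'
from h import *
from scipy.optimize import least_squares
def meas(d,x0=.619,y0=-.2625):
    f=240/np.tan(np.radians(d['fovy'])/2);E=np.array(d['extrinsics'])
    m=d['depth']>0;P=np.zeros((480,640,3));P[m]=cloud(d,m)
    q=P[(np.hypot(P[...,0]-x0,P[...,1]-y0)<.08)&(P[...,2]>.022)&(P[...,2]<.036)]
    print('rim ext',(q.min(0)+q.max(0))[:2]/2,(q.max(0)-q.min(0))[:2],len(q))
    # silhouette fit: blue mask vs model outline
    hsv=cv2.cvtColor(d['image'],cv2.COLOR_RGB2HSV)
    mk=(np.hypot(P[...,0]-x0,P[...,1]-y0)<.11)&(hsv[...,0]>95)&(hsv[...,0]<125)&(hsv[...,1]>70)
    mk=cv2.morphologyEx(mk.astype(np.uint8),cv2.MORPH_OPEN,np.ones((3,3)))
    c=max(cv2.findContours(mk,0,1)[0],key=cv2.contourArea);c=cv2.convexHull(c)
    a=np.linspace(0,2*np.pi,60)
    def mod(x,y,S=8):
        pts=np.vstack([np.c_[x+r*np.cos(a),y+r*np.sin(a),0*a+z] for r,z in((.056,0),(.062,.03))])
        p=pts@E[:3,:3].T+E[:3,3];uv=np.c_[d['cx']+f*p[:,0]/p[:,2],d['cy']+f*p[:,1]/p[:,2]]
        return cv2.convexHull(uv.astype(np.float32))
    M=cv2.moments(c.astype(np.float32));cm=np.array([M['m10'],M['m01']])/M['m00']
    def res(p):
        N=cv2.moments(mod(*p));return np.array([N['m10'],N['m01']])/N['m00']-cm
    s=least_squares(res,[x0,y0],diff_step=1e-3);print('silhouette',s.x,'area ratio',M['m00']/cv2.contourArea(mod(*s.x)))
if __name__=='__main__':
    import sys
    d=snap(sys.argv[1]);save(d,sys.argv[2]);meas(d)
E
python3 dish2.py scene s10.png
python3 -c "
from dish2 import *
print('check on initial');
for n in ('scene','top'): meas(dict(np.load('/tmp/%s0.npz'%n)),.432,-.228)"
```

```text
rim ext [ 0.61852579 -0.2600575 ] [0.12730315 0.12123389] 285
silhouette [ 0.61639585 -0.25845646] area ratio 0.8778397839739077
check on initial
rim ext [ 0.43219739 -0.22826341] [0.13053339 0.12061753] 234
silhouette [ 0.43110385 -0.2275404 ] area ratio 0.8845983345265692
rim ext [ 0.43188453 -0.22849607] [0.12293045 0.1215432 ] 288
silhouette [ 0.42768292 -0.22126344] area ratio 0.7864705146583542
```

The dish is centred at about (0.6185,-0.260) and the mark at (0.619,-0.2625), so it is within about 3 mm. I'll recheck from the top later. Next is the nearest carton, at (0.4735, 0.063).

```bash
python3 g.py 0.4735 0.0632 0.10 180
```

```text
t 11.15 pos [ 0.5679 -0.2129  0.059 ] lin [ 1.417  2.547 -0.432] turn [-0.002  0.007 -0.114] r 0.606
```

>>> {"fn": "step_arm", "kwargs": {
  "linear": [
    [0.1,0.3,-0.4],
    [0.3,0.7,-0.4],
    [0.5,1.0,-0.4],
    [0.5,1.0,-0.4]
  ],
  "turn": [
    [0,0,0],
    [0,0,0],
    [0,0,0],
    [0,0,0]
  ],
  "claw": [0,0.8,0.8,0.8]
}}

```text
time_s: 11.55
ee_pos: [0.5366, -0.1026, 0.0992]
tcp_rot: [-179.9, 0.7, 169.9]
contact_force: [-0.9, -0.5, 0.3]
opening: 0.0582
```

>>> {"fn": "step_arm", "kwargs": {
  "linear": [
    [0.3,0.5,0],
    [0.6,1.0,0],
    [0.6,1.0,0]
  ],
  "turn": [
    [0,0,-0.08],
    [0,0,-0.11],
    [0,0,-0.114]
  ],
  "claw": [0.8,0.8,0.8]
}}

```text
time_s: 11.85
ee_pos: [0.4959, 0.0085, 0.0991]
tcp_rot: [-179.8, 0.8, -179.6]
contact_force: [-0.1, -1.3, -0.2]
opening: 0.0769
```

```bash
python3 g.py 0.4735 0.0632 0.10 180
```

```text
t 11.85 pos [0.4959 0.0085 0.0991] lin [ 0.22   0.549 -0.014] turn [-0.002  0.009  0.004] r 0.496
```

>>> {"fn": "step_arm", "kwargs": {
  "linear": [
    [0.2,0.4,0],
    [0.22,0.55,0],
    [0.22,0.55,0.1],
    [0.22,0.55,0.2],
    [0.22,0.55,0.2]
  ],
  "turn": [
    [0,0.009,0.004],
    [0,0.009,0.004],
    [0,0.009,0.004],
    [0,0.009,0.004],
    [0,0.009,0.004]
  ],
  "claw": [0.8,0.8,0.8,0.8,0.8]
}}

```text
time_s: 12.35
ee_pos: [0.4739, 0.0622, 0.0771]
tcp_rot: [-179.8, -0.1, 179.9]
contact_force: [0.1, 0.2, -0.0]
opening: 0.0769
```

```bash
python3 g.py 0.4735 0.0632 -0.012 180; python3 -c "
from h import *
d=snap('scene');cv2.imwrite('pics/c11.png',cv2.resize(cv2.cvtColor(d['image'],cv2.COLOR_RGB2BGR)[160:280,240:400],None,fx=5,fy=5))"
```

```text
t 12.35 pos [0.4739 0.0622 0.0771] lin [0.002 0.013 0.891] turn [-0.002 -0.001 -0.001] r 0.478
```

View pics/c11.png

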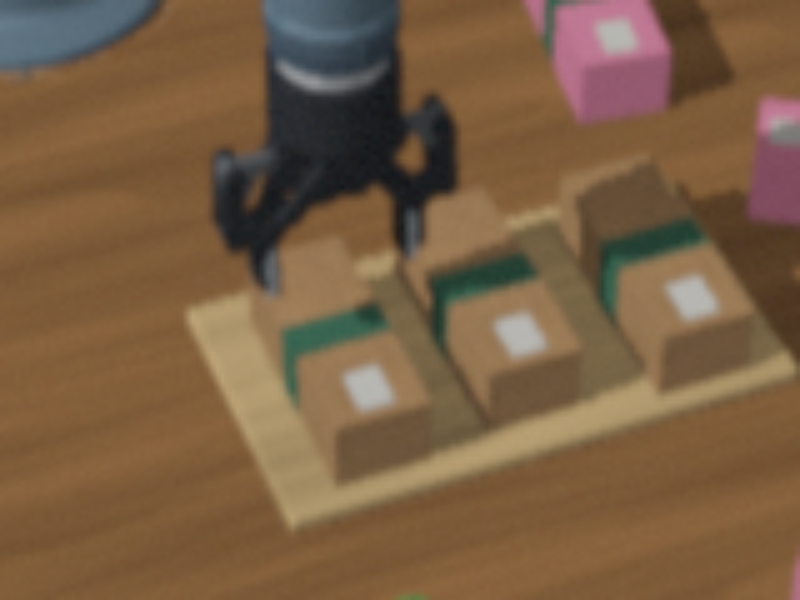

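The fingers straddle the carton at crop (265,270) and (412,235), around the band at (335,325), with clearance to its neighbour. I lower and grip.

>>> {"fn": "step_arm", "kwargs": {
  "linear": [
    [0,0.01,0.25],
    [0,0.01,0.5],
    [0,0.01,0.7],
    [0,0.01,0.82],
    [0,0.01,0.88],
    [0,0.01,0.88]
  ],
  "turn": [
    [0,0,0],
    [0,0,0],
    [0,0,0],
    [0,0,0],
    [0,0,0],
    [0,0,0]
  ],
  "claw": [0.8,0.8,0.8,0.8,0.8,0.8]
}}

```text
time_s: 13.0
ee_pos: [0.4735, 0.0622, -0.011]
tcp_rot: [-179.8, -0.2, 179.8]
contact_force: [0.3, 0.1, 0.6]
opening: 0.0771
```

>>> {"fn": "step_arm", "kwargs": {
  "linear": [
    [0,0,0],
    [0,0,0],
    [0,0,0],
    [0,0,0],
    [0,0,0]
  ],
  "turn": [
    [0,0,0],
    [0,0,0],
    [0,0,0],
    [0,0,0],
    [0,0,0]
  ],
  "claw": [0.2,-0.2,-1,-1,-1],
  "grip_force": 50
}}

```text
time_s: 13.5
ee_pos: [0.4745, 0.062, -0.0102]
tcp_rot: [-179.8, -0.1, 179.8]
contact_force: [-0.0, -2.9, 6.0]
opening: 0.0594
```

```bash
python3 -c "
from h import *
s=ctrl.state();print({k:np.round(v,3).tolist() for k,v in s.items()})
d=snap('scene');cv2.imwrite('pics/c12.png',cv2.resize(cv2.cvtColor(d['image'],cv2.COLOR_RGB2BGR)[160:280,240:400],None,fx=5,fy=5))"
```

```text
{'time_s': 13.5, 'joints': [-0.009, 21.354, -30.614, 38.093, -0.216, 0.16], 'dq': [0.024, -0.086, 0.077, 0.085, -0.093, 0.018], 'joint_torque': [0.97, -36.991, 18.905, -0.094, 0.406, -0.053], 'ee_pos': [0.475, 0.062, -0.01], 'tcp_rot': [-179.783, -0.06, 179.832], 'contact_force': [-0.033, -2.864, 5.953], 'torque': [-0.141, 0.115, 0.003], 'opening': 0.059}
```

View pics/c12.png

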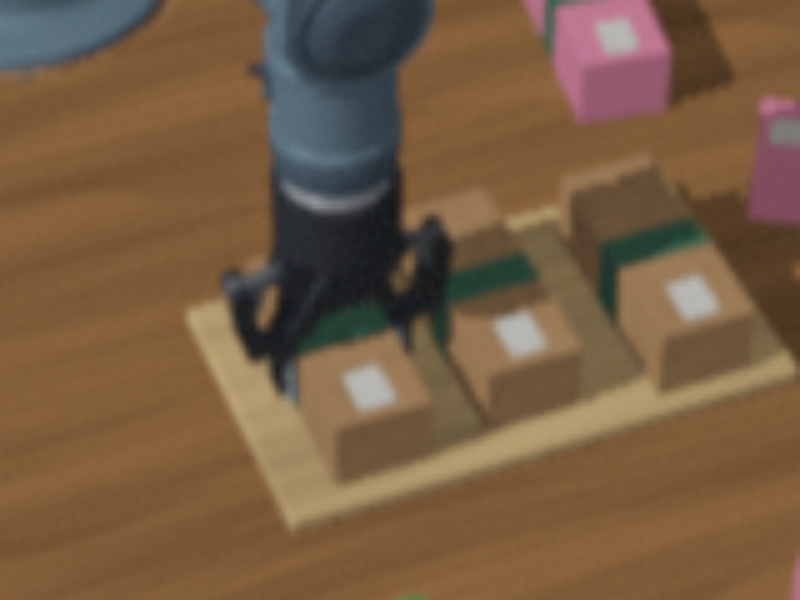

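Gripped at an opening of 59 mm. I lift 10 cm and then tilt.

>>> {"fn": "step_arm", "kwargs": {
  "linear": [
    [0,0,-0.1],
    [0,0,-0.3],
    [0,0,-0.6],
    [0,0,-1.0],
    [0,0,-1.0],
    [0,0,-1.0],
    [0,0,-1.0]
  ],
  "turn": [
    [0,0,0],
    [0,0,0],
    [0,0,0],
    [0,0,0],
    [0,0,0],
    [0,0,0],
    [0,0,0]
  ],
  "claw": [-1,-1,-1,-1,-1,-1,-1]
}}

```text
time_s: 14.25
ee_pos: [0.4731, 0.0625, 0.0886]
tcp_rot: [-179.8, -0.2, 179.8]
contact_force: [-1.1, -0.8, -2.8]
opening: 0.0597
```

```bash
cat > st.py <<'E'
from h import *
s=ctrl.state();print({k:np.round(s[k],4).tolist() for k in ('time_s','ee_pos','tcp_rot','contact_force','torque','opening','joint_torque')})
E
python3 st.py
```

```text
{'time_s': 14.25, 'ee_pos': [0.4731, 0.0625, 0.0886], 'tcp_rot': [-179.7922, -0.2182, 179.8436], 'contact_force': [-1.0791, -0.7871, -2.8184], 'torque': [0.0555, -0.0151, -0.0329], 'opening': 0.0597, 'joint_torque': [-0.0002, -39.6745, 25.8572, -0.0507, -0.0136, -0.0002]}
```

>>> {"fn": "step_arm", "kwargs": {
  "linear": [
    [0,0,0],
    [0,0,0],
    [0,0,0],
    [0,0,0],
    [0,0,0],
    [0,0,0],
    [0,0,0]
  ],
  "turn": [
    [0,0.09,0],
    [0,0.18,0],
    [0,0.25,0],
    [0,0.25,0],
    [0,0.25,0],
    [0,0.25,0],
    [0,0.25,0]
  ],
  "claw": [-1,-1,-1,-1,-1,-1,-1]
}}

```text
time_s: 14.95
ee_pos: [0.4725, 0.0626, 0.09]
tcp_rot: [-179.8, -22.6, 179.8]
contact_force: [0.9, 0.2, -2.4]
opening: 0.0598
```

```bash
python3 st.py
```

```text
{'time_s': 14.95, 'ee_pos': [0.4725, 0.0626, 0.09], 'tcp_rot': [-179.7784, -22.5632, 179.7719], 'contact_force': [0.9392, 0.2338, -2.3797], 'torque': [-0.0062, -0.4735, -0.0263], 'opening': 0.0598, 'joint_torque': [-0.0902, -52.2765, 22.1662, 3.9633, -0.0106, -0.0]}
```

>>> {"fn": "step_arm", "kwargs": {
  "linear": [
    [0,0,0],
    [0,0,0],
    [0,0,0],
    [0,0,0],
    [0,0,0],
    [0,0,0],
    [0,0,0]
  ],
  "turn": [
    [0,-0.08,0],
    [0,-0.16,0],
    [0,-0.25,0],
    [0,-0.25,0],
    [0,-0.25,0],
    [0,-0.25,0],
    [0,-0.25,0]
  ],
  "claw": [-1,-1,-1,-1,-1,-1,-1]
}}

```text
time_s: 15.65
ee_pos: [0.4752, 0.0625, 0.0913]
tcp_rot: [-179.8, 0.1, 179.8]
contact_force: [0.1, -0.7, -3.2]
opening: 0.0592
```

```bash
python3 st.py
```

```text
{'time_s': 15.65, 'ee_pos': [0.4752, 0.0625, 0.0913], 'tcp_rot': [-179.7969, 0.1019, 179.8487], 'contact_force': [0.1388, -0.7174, -3.1983], 'torque': [-0.0134, 0.0002, 0.0166], 'opening': 0.0592, 'joint_torque': [0.1242, -39.2542, 24.6345, 0.1566, -0.0129, -0.0001]}
```

>>> {"fn": "step_arm", "kwargs": {
  "linear": [
    [0,0,0],
    [0,0,0],
    [0,0,0],
    [0,0,0],
    [0,0,0],
    [0,0,0],
    [0,0,0]
  ],
  "turn": [
    [0,-0.09,0],
    [0,-0.18,0],
    [0,-0.25,0],
    [0,-0.25,0],
    [0,-0.25,0],
    [0,-0.25,0],
    [0,-0.25,0]
  ],
  "claw": [-1,-1,-1,-1,-1,-1,-1]
}}

```text
time_s: 16.35
ee_pos: [0.4792, 0.0624, 0.0936]
tcp_rot: [-179.8, 22.8, 179.9]
contact_force: [1.3, -0.6, -2.9]
opening: 0.0591
```

```bash
python3 st.py
```

```text
{'time_s': 16.35, 'ee_pos': [0.4792, 0.0624, 0.0936], 'tcp_rot': [-179.7808, 22.7932, 179.915], 'contact_force': [1.2924, -0.6093, -2.8991], 'torque': [-0.071, 0.4496, -0.0064], 'opening': 0.0591, 'joint_torque': [0.0695, -24.4923, 26.5966, -3.9266, -0.0188, -0.0]}
```

>>> {"fn": "step_arm", "kwargs": {
  "linear": [
    [0,0,0],
    [0,0,0],
    [0,0,0],
    [0,0,0],
    [0,0,0],
    [0,0,0],
    [0,0,0]
  ],
  "turn": [
    [0,0.08,0],
    [0,0.16,0],
    [0,0.25,0],
    [0,0.25,0],
    [0,0.25,0],
    [0,0.25,0],
    [0,0.25,0]
  ],
  "claw": [-1,-1,-1,-1,-1,-1,-1]
}}

```text
time_s: 17.05
ee_pos: [0.4783, 0.0625, 0.0941]
tcp_rot: [-179.8, 0.4, 179.8]
contact_force: [-0.2, -0.5, -2.5]
opening: 0.0594
```

```bash
python3 st.py
```

```text
{'time_s': 17.05, 'ee_pos': [0.4783, 0.0625, 0.0941], 'tcp_rot': [-179.7986, 0.3748, 179.8447], 'contact_force': [-0.2387, -0.5241, -2.4813], 'torque': [0.02, 0.0512, -0.014], 'opening': 0.0594, 'joint_torque': [-0.1187, -37.9801, 25.7011, -0.1859, -0.0172, -0.0]}
```

```bash
cat > samp.py <<'E'
from h import *
import sys
T=[];F=[];J=[]
for i in range(int(sys.argv[1]) if len(sys.argv)>1 else 8):
    snap('scene'); s=ctrl.state(); T.append(s['torque']);F.append(s['contact_force']);J.append(s['joint_torque'])
T=np.array(T);n=len(T)**.5
print(s['time_s'],np.round(s['tcp_rot'],2),'T',np.round(T.mean(0),4),'+-',np.round(T.std(0)/n,4),'F',np.round(np.mean(F,0),3),'J',np.round(np.mean(J,0),3))
E
python3 samp.py
```

```text
17.45 [-179.8     0.33  179.84] T [0.0078 0.0086 0.0102] +- [0.0103 0.0127 0.0061] F [ 0.15  -0.315 -2.158] J [-1.3000e-02 -3.8704e+01  2.5355e+01 -7.9000e-02 -1.5000e-02 -0.0000e+00]
```

>>> {"fn": "step_arm", "kwargs": {
  "linear": [
    [0,0,0],
    [0,0,0],
    [0,0,0],
    [0,0,0],
    [0,0,0],
    [0,0,0],
    [0,0,0],
    [0,0,0],
    [0,0,0],
    [0,0,0]
  ],
  "turn": [
    [0,0.09,0],
    [0,0.18,0],
    [0,0.25,0],
    [0,0.25,0],
    [0,0.25,0],
    [0,0.25,0],
    [0,0.18,0],
    [0,0.09,0],
    [0,0,0],
    [0,0,0]
  ],
  "claw": [-1,-1,-1,-1,-1,-1,-1,-1,-1,-1]
}}

```text
time_s: 18.45
ee_pos: [0.4658, 0.063, 0.0923]
tcp_rot: [-179.8, -0.1, 179.9]
contact_force: [-2.0, 0.2, -2.5]
opening: 0.0594
```

```bash
python3 samp.py 8; python3 g.py 0.4745 0.062 -0.0102 179.85 -179.8 -0.1
```

```text
18.85 [-179.8     0.42  179.83] T [ 0.0012 -0.0304 -0.0017] +- [0.0075 0.0135 0.0116] F [ 0.215  0.087 -2.511] J [ 1.8700e-01 -3.9426e+01  2.4132e+01  5.3000e-02 -1.0000e-02 -0.0000e+00]
t 18.85 pos [0.4812 0.0624 0.0946] lin [ 0.075 -0.     1.047] turn [-0.     0.006 -0.   ] r 0.485
```

The level moment hardly changes between tilts (about 0.04 N·m, against about 0.18 expected for the ball), so this carton is not the rattler. I put it back where it stood.

>>> {"fn": "step_arm", "kwargs": {
  "linear": [
    [0.07,0,0.3],
    [0.07,0,0.6],
    [0.07,0,0.8],
    [0.07,0,0.9],
    [0.07,0,0.95],
    [0.07,0,0.95]
  ],
  "turn": [
    [0,0.006,0],
    [0,0.006,0],
    [0,0.006,0],
    [0,0.006,0],
    [0,0.006,0],
    [0,0.006,0]
  ],
  "claw": [-1,-1,-1,-1,-1,-1]
}}

```text
time_s: 19.45
ee_pos: [0.4754, 0.062, -0.0006]
tcp_rot: [-179.8, -0.1, 179.8]
contact_force: [0.0, -1.0, -1.4]
opening: 0.0592
```

```bash
python3 g.py 0.4745 0.062 -0.0102 179.85 -179.8 -0.1;python3 st.py
```

```text
t 19.45 pos [ 0.4754  0.062  -0.0006] lin [0.009 0.    0.096] turn [-0. -0. -0.] r 0.479
{'time_s': 19.45, 'ee_pos': [0.4754, 0.062, -0.0006], 'tcp_rot': [-179.7988, -0.1326, 179.8224], 'contact_force': [0.0291, -0.9726, -1.395], 'torque': [-0.0087, 0.0538, 0.0099], 'opening': 0.0592, 'joint_torque': [-0.0416, -39.8695, 21.408, -0.1944, -0.0152, -0.0002]}
```

>>> {"fn": "step_arm", "kwargs": {
  "linear": [
    [0.01,0,0.04],
    [0.01,0,0.07],
    [0.01,0,0.09],
    [0.01,0,0.095],
    [0.01,0,0.095]
  ],
  "turn": [
    [0,0,0],
    [0,0,0],
    [0,0,0],
    [0,0,0],
    [0,0,0]
  ],
  "claw": [-1,-1,-1,-1,-1]
}}

```text
time_s: 19.95
ee_pos: [0.4744, 0.062, -0.01]
tcp_rot: [-179.8, -0.1, 179.8]
contact_force: [-0.7, 0.1, -2.9]
opening: 0.0592
```

```bash
python3 st.py
```

```text
{'time_s': 19.95, 'ee_pos': [0.4744, 0.062, -0.01], 'tcp_rot': [-179.7979, -0.1248, 179.8228], 'contact_force': [-0.6881, 0.0523, -2.8614], 'torque': [0.0355, 0.0422, -0.0109], 'opening': 0.0592, 'joint_torque': [-0.0056, -40.6752, 21.1508, -0.0015, -0.0153, -0.0]}
```

>>> {"fn": "step_arm", "kwargs": {
  "linear": [
    [0,0,0.005],
    [0,0,0.01],
    [0,0,0.01]
  ],
  "turn": [
    [0,0,0],
    [0,0,0],
    [0,0,0]
  ],
  "claw": [-1,-1,-1]
}}

```text
time_s: 20.25
ee_pos: [0.4746, 0.062, -0.0102]
tcp_rot: [-179.8, -0.1, 179.8]
contact_force: [-2.3, -0.4, 6.3]
opening: 0.0597
```

>>> {"fn": "step_arm", "kwargs": {
  "linear": [
    [0,0,0.005],
    [0,0,0.008],
    [0,0,0.008]
  ],
  "turn": [
    [0,0,0],
    [0,0,0],
    [0,0,0]
  ],
  "claw": [-1,-1,-1]
}}

```text
time_s: 20.55
ee_pos: [0.4746, 0.062, -0.0102]
tcp_rot: [-179.8, -0.1, 179.8]
contact_force: [-3.5, -0.7, 8.9]
opening: 0.0595
```

Contact with the board, so I release and rise.

>>> {"fn": "step_arm", "kwargs": {
  "linear": [
    [0,0,0],
    [0,0,0],
    [0,0,0],
    [0,0,-0.2],
    [0,0,-0.5],
    [0,0,-0.9],
    [0,0,-0.9]
  ],
  "turn": [
    [0,0,0],
    [0,0,0],
    [0,0,0],
    [0,0,0],
    [0,0,0],
    [0,0,0],
    [0,0,0]
  ],
  "claw": [0.2,0.75,0.75,0.75,0.75,0.75,0.75]
}}

```text
time_s: 21.25
ee_pos: [0.4793, 0.0624, 0.0847]
tcp_rot: [-179.8, 0.5, 179.8]
contact_force: [0.9, -0.8, 0.1]
opening: 0.0743
```

```bash
python3 g.py 0.467 0.1612 0.08 180.5; python3 -c "
from m import *
d=snap('scene');save(d,'s13.png')
for k,v in measure(d).items():
    if 'box' in k or 'by' in k: print(k,v)
cv2.imwrite('pics/c13.png',cv2.resize(cv2.cvtColor(d['image'],cv2.COLOR_RGB2BGR)[160:280,240:400],None,fx=5,fy=5))"
```

```text
t 21.25 pos [0.4793 0.0624 0.0847] lin [0.127 0.988 0.043] turn [-0.002  0.005 -0.007] r 0.483
box2 (array([0.4779, 0.2699]), array([0.157, 0.065]), 1.0, np.float64(0.0599), array([371., 210.]))
box3 (array([0.4688, 0.1624]), array([0.156, 0.063]), 0.8, np.float64(0.0596), array([338., 218.]))
box4 (array([0.4751, 0.0637]), array([0.064, 0.159]), 89.8, np.float64(0.0597), array([308., 228.]))
by1 [0.747 0.003 0.077]
by2 [0.743 0.126 0.037]
```

View pics/c13.png

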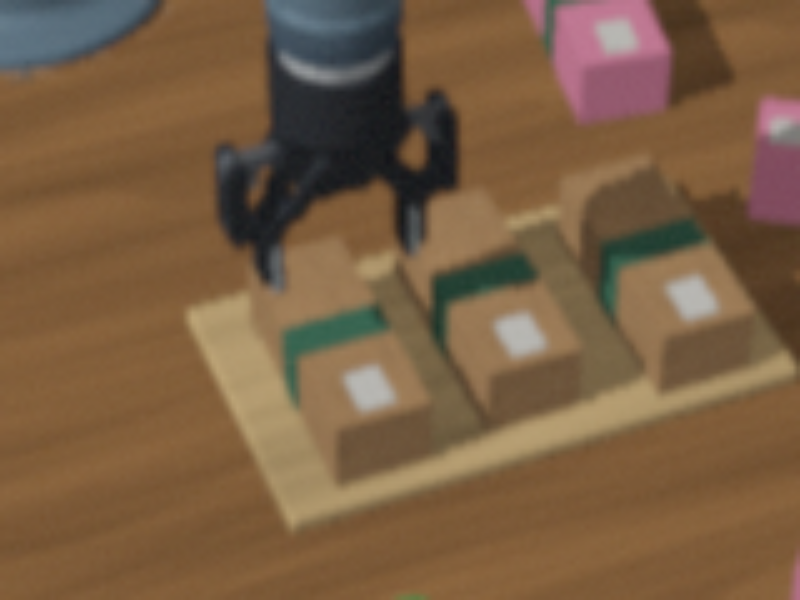

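Carton 1 stands level at its original place. Now the middle one, at (0.467, 0.162).

>>> {"fn": "step_arm", "kwargs": {
  "linear": [
    [0.06,0.5,0],
    [0.12,0.99,0],
    [0.12,0.99,0.04],
    [0.12,0.99,0.04],
    [0.12,0.99,0.04]
  ],
  "turn": [
    [0,0.005,-0.007],
    [0,0.005,-0.007],
    [0,0.005,-0.007],
    [0,0.005,-0.007],
    [0,0.005,-0.007]
  ],
  "claw": [0.75,0.75,0.75,0.75,0.75]
}}

```text
time_s: 21.8
ee_pos: [0.4655, 0.1606, 0.0771]
tcp_rot: [-179.7, -0.2, -179.6]
contact_force: [-0.1, -0.5, 0.5]
opening: 0.0745
```

```bash
python3 g.py 0.4675 0.1617 -0.0095 180.6
```

```text
t 21.8 pos [0.4655 0.1606 0.0771] lin [-0.024  0.015  0.866] turn [-0.003 -0.003 -0.002] r 0.492
```

>>> {"fn": "step_arm", "kwargs": {
  "linear": [
    [-0.02,0.015,0.25],
    [-0.02,0.015,0.5],
    [-0.02,0.015,0.7],
    [-0.02,0.015,0.82],
    [-0.02,0.015,0.87],
    [-0.02,0.015,0.87]
  ],
  "turn": [
    [0,0,0],
    [0,0,0],
    [0,0,0],
    [-0.003,-0.002,0],
    [-0.003,-0.002,0],
    [-0.003,-0.002,0]
  ],
  "claw": [0.75,0.75,0.75,0.75,0.75,0.75]
}}

```text
time_s: 22.4
ee_pos: [0.4665, 0.1605, -0.0106]
tcp_rot: [-180.0, -0.2, -179.7]
contact_force: [-0.2, 0.0, -0.3]
opening: 0.075
```

>>> {"fn": "step_arm", "kwargs": {
  "linear": [
    [0,0,0],
    [0,0,0],
    [0,0,0],
    [0,0,0],
    [0,0,0]
  ],
  "turn": [
    [0,0,0],
    [0,0,0],
    [0,0,0],
    [0,0,0],
    [0,0,0]
  ],
  "claw": [0.2,-0.2,-1,-1,-1],
  "grip_force": 50
}}

```text
time_s: 22.9
ee_pos: [0.4674, 0.1603, -0.0098]
tcp_rot: [-180.0, -0.1, -179.7]
contact_force: [-0.8, -1.9, 5.7]
opening: 0.0598
```

```bash
python3 st.py
```

```text
{'time_s': 22.9, 'ee_pos': [0.4674, 0.1603, -0.0098], 'tcp_rot': [-179.9594, -0.062, -179.6974], 'contact_force': [-0.7947, -1.8601, 5.6508], 'torque': [-0.3237, 0.1569, -0.0793], 'opening': 0.0598, 'joint_torque': [1.2381, -38.4999, 19.4746, -0.2562, 0.5357, -0.0975]}
```

>>> {"fn": "step_arm", "kwargs": {
  "linear": [
    [0,0,-0.1],
    [0,0,-0.3],
    [0,0,-0.6],
    [0,0,-1.0],
    [0,0,-1.0],
    [0,0,-1.0],
    [0,0,-1.0]
  ],
  "turn": [
    [0,0,0],
    [0,0,0],
    [0,0,0],
    [0,0,0],
    [0,0,0],
    [0,0,0],
    [0,0,0]
  ],
  "claw": [-1,-1,-1,-1,-1,-1,-1]
}}

```text
time_s: 23.6
ee_pos: [0.4661, 0.1603, 0.089]
tcp_rot: [-179.9, -0.2, -179.7]
contact_force: [0.2, -0.2, -3.1]
opening: 0.0596
```

```bash
python3 st.py
```

```text
{'time_s': 23.6, 'ee_pos': [0.4661, 0.1603, 0.089], 'tcp_rot': [-179.9411, -0.2163, -179.6802], 'contact_force': [0.1576, -0.214, -3.061], 'torque': [0.0285, 0.0213, 0.0078], 'opening': 0.0596, 'joint_torque': [0.0021, -41.3502, 26.033, -0.045, 0.0032, -0.0004]}
```

Same tilt test as before, with averaged samples after each return to level.

>>> {"fn": "step_arm", "kwargs": {
  "linear": [
    [0,0,0],
    [0,0,0],
    [0,0,0],
    [0,0,0],
    [0,0,0],
    [0,0,0],
    [0,0,0],
    [0,0,0],
    [0,0,0],
    [0,0,0]
  ],
  "turn": [
    [0,0.09,0],
    [0,0.18,0],
    [0,0.25,0],
    [0,0.25,0],
    [0,0.25,0],
    [0,0.25,0],
    [0,0.18,0],
    [0,0.09,0],
    [0,0,0],
    [0,0,0]
  ],
  "claw": [-1,-1,-1,-1,-1,-1,-1,-1,-1,-1]
}}

```text
time_s: 24.6
ee_pos: [0.4532, 0.159, 0.0874]
tcp_rot: [-179.9, -0.6, -179.5]
contact_force: [-1.8, -0.4, -3.1]
opening: 0.0595
```

```bash
python3 samp.py 8
```

```text
25.0 [-1.7997e+02 -1.2000e-01 -1.7971e+02] T [ 0.0051 -0.0141  0.0008] +- [0.0137 0.0106 0.009 ] F [ 0.305  0.145 -2.064] J [ 2.7900e-01 -4.0897e+01  2.4156e+01  7.3000e-02  2.0000e-03  3.0000e-03]
```

>>> {"fn": "step_arm", "kwargs": {
  "linear": [
    [0,0,0],
    [0,0,0],
    [0,0,0],
    [0,0,0],
    [0,0,0],
    [0,0,0],
    [0,0,0],
    [0,0,0],
    [0,0,0],
    [0,0,0]
  ],
  "turn": [
    [0,-0.09,0],
    [0,-0.18,0],
    [0,-0.25,0],
    [0,-0.25,0],
    [0,-0.25,0],
    [0,-0.25,0],
    [0,-0.18,0],
    [0,-0.09,0],
    [0,0,0],
    [0,0,0]
  ],
  "claw": [-1,-1,-1,-1,-1,-1,-1,-1,-1,-1]
}}

```text
time_s: 26.0
ee_pos: [0.4773, 0.1607, 0.09]
tcp_rot: [-180.0, -0.1, -179.9]
contact_force: [0.4, 0.5, -2.9]
opening: 0.0592
```

```bash
python3 samp.py 8; python3 g.py 0.4674 0.1603 -0.0005 -179.7 180 -0.1
```

```text
26.4 [-1.7998e+02 -4.0000e-02 -1.7967e+02] T [-0.0042 -0.0246 -0.0084] +- [0.004  0.013  0.0121] F [-0.036 -0.223 -2.659] J [-3.3800e-01 -3.9376e+01  2.5947e+01  9.9000e-02  6.0000e-03 -3.0000e-03]
t 26.4 pos [0.4673 0.1606 0.0903] lin [-0.002 -0.003  0.908] turn [-0.     0.001  0.   ] r 0.494
```

No change either (-0.014 against -0.025 N·m). I put carton 2 back.

>>> {"fn": "step_arm", "kwargs": {
  "linear": [
    [0,0,0.3],
    [0,0,0.6],
    [0,0,0.8],
    [0,0,0.92],
    [0,0,0.97],
    [0,0,0.99],
    [0,0,0.99]
  ],
  "turn": [
    [0,0,0],
    [0,0,0],
    [0,0,0],
    [0,0,0],
    [0,0,0],
    [0,0,0],
    [0,0,0]
  ],
  "claw": [-1,-1,-1,-1,-1,-1,-1]
}}

```text
time_s: 27.1
ee_pos: [0.4679, 0.1608, -0.0079]
tcp_rot: [-180.0, 0.1, -179.7]
contact_force: [0.0, 0.0, -1.2]
opening: 0.0593
```

```bash
python3 g.py 0.4674 0.1603 -0.0098 -179.7 180 -0.1; python3 st.py
```

```text
t 27.1 pos [ 0.4679  0.1608 -0.0079] lin [ 0.005 -0.005  0.019] turn [-0.     0.002  0.   ] r 0.495
{'time_s': 27.1, 'ee_pos': [0.4679, 0.1608, -0.0079], 'tcp_rot': [-179.9951, 0.0506, -179.6651], 'contact_force': [0.0475, 0.0145, -1.1638], 'torque': [0.0014, 0.0161, -0.0062], 'opening': 0.0593, 'joint_torque': [0.0168, -41.7842, 21.2662, -0.0417, 0.0102, 0.0]}
```

>>> {"fn": "step_arm", "kwargs": {
  "linear": [
    [0.005,-0.005,0.01],
    [0.005,-0.005,0.02],
    [0.005,-0.005,0.025],
    [0.005,-0.005,0.025]
  ],
  "turn": [
    [0,0,0],
    [0,0,0],
    [0,0,0],
    [0,0,0]
  ],
  "claw": [-1,-1,-1,-1]
}}

```text
time_s: 27.5
ee_pos: [0.4681, 0.1604, -0.0096]
tcp_rot: [180.0, 0.1, -179.7]
contact_force: [-1.2, -1.2, 4.5]
opening: 0.0593
```

>>> {"fn": "step_arm", "kwargs": {
  "linear": [
    [0,0,0],
    [0,0,0],
    [0,0,0],
    [0,0,-0.2],
    [0,0,-0.5],
    [0,0,-0.9],
    [0,0,-0.9]
  ],
  "turn": [
    [0,0,0],
    [0,0,0],
    [0,0,0],
    [0,0,0],
    [0,0,0],
    [0,0,0],
    [0,0,0]
  ],
  "claw": [0.2,0.75,0.75,0.75,0.75,0.75,0.75]
}}

```text
time_s: 28.2
ee_pos: [0.4723, 0.1613, 0.0853]
tcp_rot: [179.9, 0.7, -179.7]
contact_force: [0.8, 1.2, 0.1]
opening: 0.0746
```

```bash
python3 g.py 0.477 0.2695 0.08 180; python3 -c "
from m import *
d=snap('scene');save(d,'s14.png')
for k,v in measure(d).items():
    if 'box' in k or 'by' in k: print(k,v)
cv2.imwrite('pics/c14.png',cv2.resize(cv2.cvtColor(d['image'],cv2.COLOR_RGB2BGR)[160:280,240:400],None,fx=5,fy=5))"
```

```text
t 28.2 pos [0.4723 0.1613 0.0853] lin [-0.053  1.082  0.056] turn [0.001 0.007 0.004] r 0.499
box1 (array([0.4777, 0.2692]), array([0.159, 0.068]), 0.1, np.float64(0.0598), array([371., 210.]))
box2 (array([0.4684, 0.1617]), array([0.159, 0.064]), 0.1, np.float64(0.0597), array([338., 218.]))
box3 (array([0.4764, 0.0637]), array([0.157, 0.063]), 0.4, np.float64(0.0599), array([307., 227.]))
by1 [0.748 0.003 0.076]
by2 [0.741 0.126 0.036]
```

View pics/c14.png

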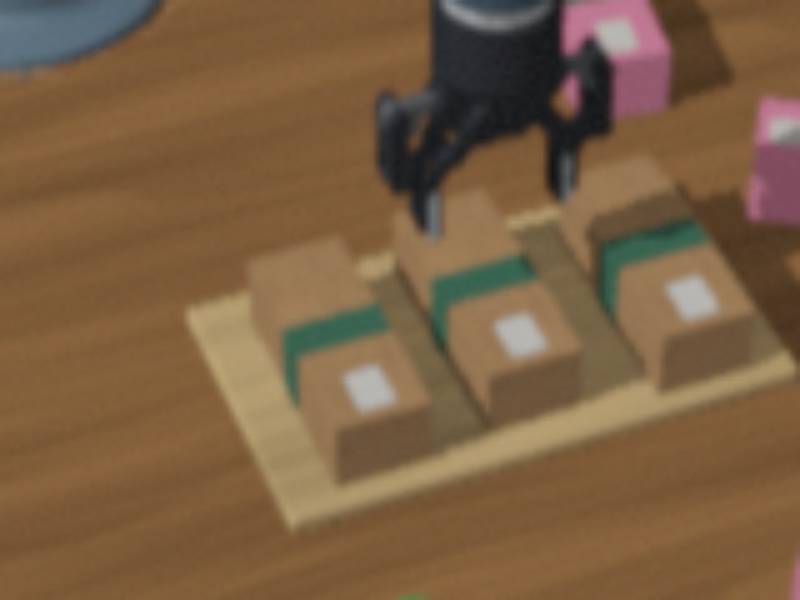

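Carton 2 is back in place and level. Now the third, at (0.477, 0.269).

>>> {"fn": "step_arm", "kwargs": {
  "linear": [
    [-0.03,0.5,0],
    [-0.05,1.0,0],
    [-0.05,1.0,0.04],
    [-0.05,1.0,0.04]
  ],
  "turn": [
    [0,0.007,0],
    [0,0.007,0.004],
    [0,0.007,0.004],
    [0,0.007,0.004]
  ],
  "claw": [0.75,0.75,0.75,0.75]
}}

```text
time_s: 28.65
ee_pos: [0.474, 0.2615, 0.0774]
tcp_rot: [-180.0, -0.3, -179.9]
contact_force: [0.7, 0.3, 0.5]
opening: 0.0747
```

```bash
python3 g.py 0.4765 0.2693 -0.0095 180
```

```text
t 28.65 pos [0.474  0.2615 0.0774] lin [-0.03   0.078  0.869] turn [-0.    -0.003  0.001] r 0.541
```

>>> {"fn": "step_arm", "kwargs": {
  "linear": [
    [-0.03,0.078,0.1],
    [-0.03,0.078,0.4],
    [-0.03,0.078,0.65],
    [-0.03,0.078,0.8],
    [-0.03,0.078,0.87],
    [-0.03,0.078,0.87]
  ],
  "turn": [
    [0,0,0],
    [0,0,0],
    [0,0,0],
    [0,-0.002,0],
    [0,-0.002,0],
    [0,-0.002,0]
  ],
  "claw": [0.75,0.75,0.75,0.75,0.75,0.75]
}}

```text
time_s: 29.25
ee_pos: [0.4752, 0.268, -0.0112]
tcp_rot: [-179.9, -0.3, -180.0]
contact_force: [-0.3, -0.0, 1.2]
opening: 0.0746
```

>>> {"fn": "step_arm", "kwargs": {
  "linear": [
    [0,0,0],
    [0,0,0],
    [0,0,0],
    [0,0,0],
    [0,0,0]
  ],
  "turn": [
    [0,0,0],
    [0,0,0],
    [0,0,0],
    [0,0,0],
    [0,0,0]
  ],
  "claw": [0.2,-0.2,-1,-1,-1],
  "grip_force": 60
}}

```text
time_s: 29.75
ee_pos: [0.4758, 0.268, -0.0105]
tcp_rot: [-179.9, -0.2, -180.0]
contact_force: [-1.0, -0.9, 2.0]
opening: 0.0594
```

```bash
python3 st.py
```

```text
{'time_s': 29.75, 'ee_pos': [0.4758, 0.268, -0.0105], 'tcp_rot': [-179.9307, -0.213, -179.9644], 'contact_force': [-0.956, -0.8794, 1.9874], 'torque': [-0.0456, 0.0688, -0.0627], 'opening': 0.0594, 'joint_torque': [0.6661, -44.9889, 21.2407, -0.1605, 0.2279, -0.0461]}
```

>>> {"fn": "step_arm", "kwargs": {
  "linear": [
    [0,0,-0.1],
    [0,0,-0.3],
    [0,0,-0.6],
    [0,0,-1.0],
    [0,0,-1.0],
    [0,0,-1.0],
    [0,0,-1.0]
  ],
  "turn": [
    [0,0,0],
    [0,0,0],
    [0,0,0],
    [0,0,0],
    [0,0,0],
    [0,0,0],
    [0,0,0]
  ],
  "claw": [-1,-1,-1,-1,-1,-1,-1]
}}

```text
time_s: 30.45
ee_pos: [0.4749, 0.2677, 0.0882]
tcp_rot: [-179.9, -0.4, -180.0]
contact_force: [0.2, 0.1, -3.1]
opening: 0.0594
```

>>> {"fn": "step_arm", "kwargs": {
  "linear": [
    [0,0,0],
    [0,0,0],
    [0,0,0],
    [0,0,0],
    [0,0,0],
    [0,0,0],
    [0,0,0],
    [0,0,0],
    [0,0,0],
    [0,0,0]
  ],
  "turn": [
    [0,0.09,0],
    [0,0.18,0],
    [0,0.25,0],
    [0,0.25,0],
    [0,0.25,0],
    [0,0.25,0],
    [0,0.18,0],
    [0,0.09,0],
    [0,0,0],
    [0,0,0]
  ],
  "claw": [-1,-1,-1,-1,-1,-1,-1,-1,-1,-1]
}}

```text
time_s: 31.45
ee_pos: [0.4626, 0.2652, 0.0871]
tcp_rot: [-179.8, -0.7, -179.7]
contact_force: [-1.6, -0.2, -2.9]
opening: 0.0594
```

```bash
python3 samp.py 8
```

```text
31.85 [-179.93   -0.25 -179.99] T [ 0.0005 -0.0558  0.0054] +- [0.0101 0.0097 0.0058] F [ 0.489  0.128 -2.781] J [ 4.2600e-01 -4.6439e+01  2.4724e+01  1.3500e-01  2.0000e-02  5.0000e-03]
```

>>> {"fn": "step_arm", "kwargs": {
  "linear": [
    [0,0,0],
    [0,0,0],
    [0,0,0],
    [0,0,0],
    [0,0,0],
    [0,0,0],
    [0,0,0],
    [0,0,0],
    [0,0,0],
    [0,0,0]
  ],
  "turn": [
    [0,-0.09,0],
    [0,-0.18,0],
    [0,-0.25,0],
    [0,-0.25,0],
    [0,-0.25,0],
    [0,-0.25,0],
    [0,-0.18,0],
    [0,-0.09,0],
    [0,0,0],
    [0,0,0]
  ],
  "claw": [-1,-1,-1,-1,-1,-1,-1,-1,-1,-1]
}}

```text
time_s: 32.85
ee_pos: [0.4855, 0.2687, 0.0893]
tcp_rot: [-180.0, -0.2, 179.7]
contact_force: [1.4, 1.0, -3.3]
opening: 0.0591
```

```bash
python3 samp.py 8; python3 st.py
```

```text
33.25 [-179.95   -0.19 -179.95] T [ 0.0059 -0.0093  0.0276] +- [0.0152 0.0136 0.0101] F [-0.49  -0.061 -2.921] J [-5.0600e-01 -4.5295e+01  2.6512e+01  9.4000e-02 -1.4000e-02 -5.0000e-03]
{'time_s': 33.25, 'ee_pos': [0.4761, 0.2683, 0.0896], 'tcp_rot': [-179.9475, -0.1922, -179.9469], 'contact_force': [0.1034, 0.0672, -3.631], 'torque': [-0.0015, -0.0717, 0.0766], 'opening': 0.0594, 'joint_torque': [-0.1781, -45.7275, 26.0263, -0.0193, -0.0056, 0.0003]}
```

The result is ambiguous: 0.047 N·m, with the opposite sign to a ball. I'll use a longer, slower and steeper tilt, and sample in the tilted state as well.

>>> {"fn": "step_arm", "kwargs": {
  "linear": [
    [0,0,0],
    [0,0,0],
    [0,0,0],
    [0,0,0],
    [0,0,0],
    [0,0,0],
    [0,0,0],
    [0,0,0]
  ],
  "turn": [
    [0,0.08,0],
    [0,0.16,0],
    [0,0.24,0],
    [0,0.3,0],
    [0,0.3,0],
    [0,0.3,0],
    [0,0.3,0],
    [0,0.3,0]
  ],
  "claw": [-1,-1,-1,-1,-1,-1,-1,-1]
}}

```text
time_s: 34.05
ee_pos: [0.4758, 0.2689, 0.0918]
tcp_rot: [180.0, -27.0, -179.9]
contact_force: [-0.1, 0.0, -1.5]
opening: 0.0594
```

```bash
python3 samp.py 8; python3 g.py 0.476 0.268 0.09 180
```

```text
34.45 [-179.95  -27.17 -179.97] T [ 0.0113 -0.618   0.0113] +- [0.006  0.0205 0.015 ] F [ 0.176  0.399 -3.219] J [ 3.0000e-02 -6.2077e+01  2.2870e+01  4.6690e+00  5.5000e-01  0.0000e+00]
t 34.45 pos [0.476  0.2683 0.0898] lin [ 0.001 -0.003 -0.002] turn [-0.001 -0.302  0.001] r 0.546
```

>>> {"fn": "step_arm", "kwargs": {
  "linear": [
    [0,0,0],
    [0,0,0],
    [0,0,0],
    [0,0,0],
    [0,0,0],
    [0,0,0],
    [0,0,0],
    [0,0,0],
    [0,0,0],
    [0,0,0]
  ],
  "turn": [
    [0,-0.06,0],
    [0,-0.12,0],
    [0,-0.18,0],
    [0,-0.24,0],
    [0,-0.28,0],
    [0,-0.3,0],
    [0,-0.3,0],
    [0,-0.3,0],
    [0,-0.3,0],
    [0,-0.3,0]
  ],
  "claw": [-1,-1,-1,-1,-1,-1,-1,-1,-1,-1]
}}

```text
time_s: 35.45
ee_pos: [0.4766, 0.2683, 0.0895]
tcp_rot: [-179.9, -0.2, -180.0]
contact_force: [0.5, 0.6, -1.7]
opening: 0.0594
```

```bash
python3 samp.py 8; python3 g.py 0.476 0.268 0.09 180
```

```text
35.85 [-179.95   -0.18 -179.94] T [-0.0077 -0.0037 -0.0082] +- [0.0072 0.0091 0.0141] F [-0.114  0.036 -2.351] J [-8.0000e-03 -4.6073e+01  2.5920e+01  4.7000e-02  5.0000e-03 -0.0000e+00]
t 35.85 pos [0.476  0.2683 0.0897] lin [ 0.    -0.003 -0.003] turn [-0.001 -0.002  0.001] r 0.546
```

>>> {"fn": "step_arm", "kwargs": {
  "linear": [
    [0,0,0],
    [0,0,0],
    [0,0,0],
    [0,0,0],
    [0,0,0],
    [0,0,0],
    [0,0,0],
    [0,0,0]
  ],
  "turn": [
    [0,-0.08,0],
    [0,-0.16,0],
    [0,-0.24,0],
    [0,-0.3,0],
    [0,-0.3,0],
    [0,-0.3,0],
    [0,-0.3,0],
    [0,-0.3,0]
  ],
  "claw": [-1,-1,-1,-1,-1,-1,-1,-1]
}}

```text
time_s: 36.65
ee_pos: [0.4791, 0.2695, 0.0917]
tcp_rot: [179.9, 27.0, 180.0]
contact_force: [-0.2, 0.7, -3.4]
opening: 0.0596
```

```bash
python3 samp.py 8; python3 g.py 0.476 0.268 0.09 180
```

```text
37.05 [-179.94   26.81 -179.93] T [-0.0061  0.6161 -0.0027] +- [0.0108 0.0254 0.0104] F [-0.     0.122 -2.913] J [-1.4000e-02 -3.2245e+01  2.6854e+01 -4.2270e+00 -9.3800e-01 -0.0000e+00]
t 37.05 pos [0.4761 0.2683 0.0897] lin [-0.    -0.003 -0.004] turn [-0.     0.298  0.001] r 0.547
```

>>> {"fn": "step_arm", "kwargs": {
  "linear": [
    [0,0,0],
    [0,0,0],
    [0,0,0],
    [0,0,0],
    [0,0,0],
    [0,0,0],
    [0,0,0],
    [0,0,0],
    [0,0,0],
    [0,0,0]
  ],
  "turn": [
    [0,0.06,0],
    [0,0.12,0],
    [0,0.18,0],
    [0,0.24,0],
    [0,0.28,0],
    [0,0.3,0],
    [0,0.3,0],
    [0,0.3,0],
    [0,0.3,0],
    [0,0.3,0]
  ],
  "claw": [-1,-1,-1,-1,-1,-1,-1,-1,-1,-1]
}}

```text
time_s: 38.05
ee_pos: [0.4754, 0.2683, 0.0897]
tcp_rot: [-179.9, -0.2, -179.9]
contact_force: [0.8, 0.1, -2.7]
opening: 0.0595
```

```bash
python3 samp.py 8; python3 g.py 0.476 0.268 0.09 180
```

```text
38.45 [-179.95   -0.19 -179.95] T [-0.0083 -0.016   0.0092] +- [0.0082 0.0119 0.0069] F [-0.07   0.064 -2.948] J [ 8.0000e-03 -4.6021e+01  2.5871e+01  3.7000e-02  4.0000e-03  0.0000e+00]
t 38.45 pos [0.4761 0.2683 0.0897] lin [ 0.001 -0.003 -0.003] turn [-0.001 -0.002  0.001] r 0.546
```

Carton 3 settled cleanly: level moment -0.004 against -0.016, and joint 4 torque 0.047 against 0.037. It definitely holds no ball. The faster returns on cartons 1 and 2 were jerky and may have masked a shift, so I'll put carton 3 back and retest carton 2 with the slow method.

>>> {"fn": "step_arm", "kwargs": {
  "linear": [
    [0,0,0.35],
    [0,0,0.65],
    [0,0,0.85],
    [0,0,0.95],
    [0,0,0.99],
    [0,0,1.0]
  ],
  "turn": [
    [0,0,0],
    [0,0,0],
    [0,0,0],
    [0,0,0],
    [0,0,0],
    [0,0,0]
  ],
  "claw": [-1,-1,-1,-1,-1,-1]
}}

```text
time_s: 39.05
ee_pos: [0.4762, 0.2684, -0.01]
tcp_rot: [-180.0, -0.2, -180.0]
contact_force: [-0.0, -0.7, -3.8]
opening: 0.059
```

>>> {"fn": "step_arm", "kwargs": {
  "linear": [
    [0,0,0.01],
    [0,0,0.02],
    [0,0,0.02]
  ],
  "turn": [
    [0,0,0],
    [0,0,0],
    [0,0,0]
  ],
  "claw": [-1,-1,-1]
}}

```text
time_s: 39.35
ee_pos: [0.4777, 0.269, -0.0105]
tcp_rot: [180.0, 0.0, -180.0]
contact_force: [0.1, -0.8, 3.2]
opening: 0.0594
```

>>> {"fn": "step_arm", "kwargs": {
  "linear": [
    [0,0,0],
    [0,0,0],
    [0,0,0],
    [0,0,-0.25],
    [0,0,-0.6],
    [0,0,-0.8],
    [0.05,-0.3,-0.8],
    [0.1,-0.7,-0.8],
    [0.1,-1.0,-0.8],
    [0.1,-1.0,-0.8]
  ],
  "turn": [
    [0,0,0],
    [0,0,0],
    [0,0,0],
    [0,0,0],
    [0,0,0],
    [0,0,0],
    [0,0,0],
    [0,0,0],
    [0,0,0],
    [0,0,0]
  ],
  "claw": [0.2,0.75,0.75,0.75,0.75,0.75,0.75,0.75,0.75,0.75]
}}

```text
time_s: 40.35
ee_pos: [0.4673, 0.1661, 0.0695]
tcp_rot: [-179.9, -0.0, 179.8]
contact_force: [0.4, 0.6, 0.3]
opening: 0.0749
```

```bash
python3 g.py 0.468 0.1605 -0.0098 -179.7; python3 -c "
from m import *
d=snap('scene');save(d,'s15.png')
for k,v in measure(d).items():
    if 'box' in k: print(k,v)"
```

```text
t 40.35 pos [0.4673 0.1661 0.0695] lin [-0.008 -0.055  0.793] turn [-0.001 -0.    -0.005] r 0.496
box1 (array([0.4803, 0.271 ]), array([0.157, 0.065]), 1.1, np.float64(0.0603), array([372., 210.]))
box2 (array([0.4682, 0.1617]), array([0.158, 0.064]), 0.2, np.float64(0.0599), array([338., 218.]))
box3 (array([0.4762, 0.0636]), array([0.159, 0.065]), 1.6, np.float64(0.0598), array([307., 227.]))
```

>>> {"fn": "step_arm", "kwargs": {
  "linear": [
    [-0.01,-0.05,0.1],
    [-0.01,-0.05,0.35],
    [-0.01,-0.05,0.6],
    [-0.01,-0.05,0.74],
    [-0.01,-0.05,0.79],
    [-0.01,-0.05,0.79]
  ],
  "turn": [
    [0,0,0],
    [0,0,-0.005],
    [0,0,-0.005],
    [0,0,-0.005],
    [0,0,-0.005],
    [0,0,-0.005]
  ],
  "claw": [0.75,0.75,0.75,0.75,0.75,0.75]
}}

```text
time_s: 41.0
ee_pos: [0.4679, 0.1632, -0.0104]
tcp_rot: [180.0, -0.1, -179.6]
contact_force: [-0.5, 0.0, 0.4]
opening: 0.0747
```

>>> {"fn": "step_arm", "kwargs": {
  "linear": [
    [0,0,0],
    [0,0,0],
    [0,0,0],
    [0,0,0],
    [0,0,0]
  ],
  "turn": [
    [0,0,0],
    [0,0,0],
    [0,0,0],
    [0,0,0],
    [0,0,0]
  ],
  "claw": [0.2,-0.2,-1,-1,-1]
}}

```text
time_s: 41.5
ee_pos: [0.4688, 0.1636, -0.0097]
tcp_rot: [179.9, -0.0, -179.6]
contact_force: [0.2, 1.3, 3.7]
opening: 0.0596
```

>>> {"fn": "step_arm", "kwargs": {
  "linear": [
    [0,0,-0.1],
    [0,0,-0.35],
    [0,0,-0.7],
    [0,0,-1.0],
    [0,0,-1.0],
    [0,0,-1.0]
  ],
  "turn": [
    [0,0,0],
    [0,0,0],
    [0,0,0],
    [0,0,0],
    [0,0,0],
    [0,0,0]
  ],
  "claw": [-1,-1,-1,-1,-1,-1]
}}

```text
time_s: 42.1
ee_pos: [0.469, 0.1634, 0.0908]
tcp_rot: [179.9, 0.1, -179.6]
contact_force: [-0.7, -0.1, -3.3]
opening: 0.0594
```

>>> {"fn": "step_arm", "kwargs": {
  "linear": [
    [0,0,0],
    [0,0,0],
    [0,0,0],
    [0,0,0],
    [0,0,0],
    [0,0,0],
    [0,0,0],
    [0,0,0]
  ],
  "turn": [
    [0,0.08,0],
    [0,0.16,0],
    [0,0.24,0],
    [0,0.3,0],
    [0,0.3,0],
    [0,0.3,0],
    [0,0.3,0],
    [0,0.3,0]
  ],
  "claw": [-1,-1,-1,-1,-1,-1,-1,-1]
}}

```text
time_s: 42.9
ee_pos: [0.4685, 0.1636, 0.0922]
tcp_rot: [179.9, -26.8, -179.5]
contact_force: [-0.4, -0.2, -3.0]
opening: 0.0594
```

```bash
python3 samp.py 5
```

```text
43.15 [ 179.91  -26.84 -179.54] T [ 0.0091 -0.4926  0.0033] +- [0.0127 0.0124 0.0057] F [ 0.126 -0.509 -2.384] J [-2.1000e-02 -5.7413e+01  2.2117e+01  4.6330e+00  2.6200e-01 -1.0000e-03]
```

>>> {"fn": "step_arm", "kwargs": {
  "linear": [
    [0,0,0],
    [0,0,0],
    [0,0,0],
    [0,0,0],
    [0,0,0],
    [0,0,0],
    [0,0,0],
    [0,0,0],
    [0,0,0],
    [0,0,0]
  ],
  "turn": [
    [0,-0.06,0],
    [0,-0.12,0],
    [0,-0.18,0],
    [0,-0.24,0],
    [0,-0.28,0],
    [0,-0.3,0],
    [0,-0.3,0],
    [0,-0.3,0],
    [0,-0.3,0],
    [0,-0.3,0]
  ],
  "claw": [-1,-1,-1,-1,-1,-1,-1,-1,-1,-1]
}}

```text
time_s: 44.15
ee_pos: [0.4696, 0.1635, 0.0916]
tcp_rot: [179.9, 0.1, -179.6]
contact_force: [0.3, -1.1, -3.0]
opening: 0.0591
```

```bash
python3 samp.py 8; python3 g.py 0.468 0.1605 -0.0098 -179.7
```

```text
44.55 [ 1.7992e+02  1.5000e-01 -1.7959e+02] T [-0.0051  0.0694  0.0194] +- [0.0101 0.0107 0.0078] F [ 0.029 -0.104 -2.617] J [-2.0000e-03 -4.0594e+01  2.5496e+01 -9.8000e-02 -8.0000e-03 -0.0000e+00]
t 44.55 pos [0.469  0.1635 0.0916] lin [ 0.013 -0.031  1.014] turn [0.001 0.002 0.001] r 0.497
```

A clear change: +0.069 N·m at level and -0.493 tilted (against -0.618 for carton 3), as a ball at the +x end would give. I confirm with the opposite tilt.

>>> {"fn": "step_arm", "kwargs": {
  "linear": [
    [0,0,0],
    [0,0,0],
    [0,0,0],
    [0,0,0],
    [0,0,0],
    [0,0,0],
    [0,0,0],
    [0,0,0]
  ],
  "turn": [
    [0,-0.08,0],
    [0,-0.16,0],
    [0,-0.24,0],
    [0,-0.3,0],
    [0,-0.3,0],
    [0,-0.3,0],
    [0,-0.3,0],
    [0,-0.3,0]
  ],
  "claw": [-1,-1,-1,-1,-1,-1,-1,-1]
}}

```text
time_s: 45.35
ee_pos: [0.4728, 0.1643, 0.094]
tcp_rot: [179.8, 27.3, -179.7]
contact_force: [0.7, 0.1, -1.7]
opening: 0.0594
```

>>> {"fn": "step_arm", "kwargs": {
  "linear": [
    [0,0,0],
    [0,0,0],
    [0,0,0],
    [0,0,0],
    [0,0,0],
    [0,0,0],
    [0,0,0],
    [0,0,0],
    [0,0,0],
    [0,0,0]
  ],
  "turn": [
    [0,0.06,0],
    [0,0.12,0],
    [0,0.18,0],
    [0,0.24,0],
    [0,0.28,0],
    [0,0.3,0],
    [0,0.3,0],
    [0,0.3,0],
    [0,0.3,0],
    [0,0.3,0]
  ],
  "claw": [-1,-1,-1,-1,-1,-1,-1,-1,-1,-1]
}}

```text
time_s: 46.35
ee_pos: [0.4723, 0.1643, 0.0942]
tcp_rot: [179.9, 0.4, -179.6]
contact_force: [-0.7, 0.5, -2.7]
opening: 0.0593
```

```bash
python3 samp.py 8; python3 g.py 0.619 -0.260 0.115 180
```

```text
46.75 [ 179.85    0.35 -179.62] T [-0.0106 -0.0979 -0.0032] +- [0.0137 0.0116 0.0111] F [-0.03  -0.274 -2.898] J [-1.3000e-02 -4.0525e+01  2.5440e+01  1.8000e-02  2.9000e-02  0.0000e+00]
t 46.75 pos [0.4727 0.1643 0.0941] lin [-1.437 -4.252 -0.211] turn [0.002 0.004 0.004] r 0.5
```

Confirmed: +0.069 to -0.098 N·m, a swing of 0.167 against about 0.18 expected. The middle carton is the rattler, and I carry it level to above the dish.

>>> {"fn": "step_arm", "kwargs": {
  "linear": [
    [-0.05,-0.15,-0.1],
    [-0.15,-0.45,-0.19],
    [-0.25,-0.75,-0.19],
    [-0.32,-0.95,-0.19],
    [-0.32,-0.95,-0.19]
  ],
  "turn": [
    [0.002,0.004,0.004],
    [0.002,0.004,0.004],
    [0.002,0.004,0.004],
    [0.002,0.004,0.004],
    [0.002,0.004,0.004]
  ],
  "claw": [-1,-1,-1,-1,-1]
}}

```text
time_s: 47.25
ee_pos: [0.5065, 0.0671, 0.1133]
tcp_rot: [-179.9, 0.1, 179.8]
contact_force: [-0.2, -0.6, -2.4]
opening: 0.0594
```

>>> {"fn": "step_arm", "kwargs": {
  "linear": [
    [-0.1,-0.3,0],
    [-0.2,-0.6,0],
    [-0.32,-0.95,0],
    [-0.32,-0.95,0]
  ],
  "turn": [
    [0,0,0],
    [0,0,0],
    [0,0,0],
    [0,0,0]
  ],
  "claw": [-1,-1,-1,-1]
}}

```text
time_s: 47.65
ee_pos: [0.54, -0.0314, 0.1136]
tcp_rot: [-179.8, 0.2, 179.6]
contact_force: [-0.6, 1.7, -2.8]
opening: 0.0593
```

>>> {"fn": "step_arm", "kwargs": {
  "linear": [
    [-0.1,-0.3,0],
    [-0.2,-0.6,0],
    [-0.32,-0.95,0],
    [-0.32,-0.95,0]
  ],
  "turn": [
    [0,0,0],
    [0,0,0],
    [0,0,0],
    [0,0,0]
  ],
  "claw": [-1,-1,-1,-1]
}}

```text
time_s: 48.05
ee_pos: [0.573, -0.1299, 0.114]
tcp_rot: [-179.7, 0.3, 179.4]
contact_force: [-1.4, 0.3, -1.8]
opening: 0.0593
```

```bash
python3 g.py 0.619 -0.260 0.113 180
```

```text
t 48.05 pos [ 0.573  -0.1299  0.114 ] lin [-0.474 -1.295  0.02 ] turn [-0.004  0.003 -0.007] r 0.588
```

>>> {"fn": "step_arm", "kwargs": {
  "linear": [
    [-0.1,-0.3,0],
    [-0.2,-0.6,0],
    [-0.28,-0.75,0],
    [-0.3,-0.8,0],
    [-0.3,-0.8,0]
  ],
  "turn": [
    [0,0,0],
    [-0.004,0.003,-0.007],
    [-0.004,0.003,-0.007],
    [-0.004,0.003,-0.007],
    [-0.004,0.003,-0.007]
  ],
  "claw": [-1,-1,-1,-1,-1]
}}

```text
time_s: 48.55
ee_pos: [0.602, -0.2095, 0.1142]
tcp_rot: [179.9, -0.0, 180.0]
contact_force: [0.5, 0.4, -2.5]
opening: 0.0597
```

```bash
python3 g.py 0.619 -0.260 0.113 180; python3 dish2.py scene s20.png
```

```text
t 48.55 pos [ 0.602  -0.2095  0.1142] lin [-0.17  -0.505  0.012] turn [ 0.001 -0.    -0.   ] r 0.637
rim ext [ 0.61907738 -0.25953953] [0.12704367 0.12232366] 270
silhouette [ 0.61665271 -0.25872861] area ratio 0.8720806280080378
```

View pics/s20.png

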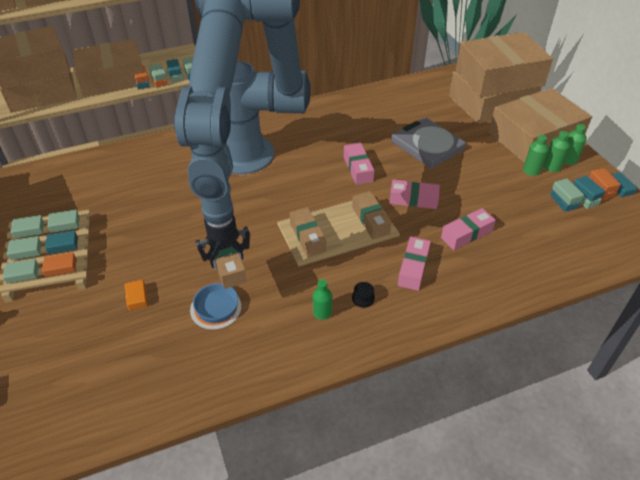

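The dish sits on the mark at (216,304). Cartons 1 and 3 stand on the board, and the bottle, jar and soap are untouched. Final gentle approach.

>>> {"fn": "step_arm", "kwargs": {
  "linear": [
    [-0.05,-0.12,0],
    [-0.1,-0.28,0.01],
    [-0.14,-0.41,0.01],
    [-0.165,-0.48,0.01],
    [-0.17,-0.505,0.01],
    [-0.17,-0.505,0.01],
    [-0.17,-0.505,0.01]
  ],
  "turn": [
    [0,0,0],
    [0,0,0],
    [0,0,0],
    [0,0,0],
    [0,0,0],
    [0,0,0],
    [0,0,0]
  ],
  "claw": [-1,-1,-1,-1,-1,-1,-1]
}}

```text
time_s: 49.3
ee_pos: [0.6185, -0.2586, 0.1132]
tcp_rot: [179.9, -0.0, -179.9]
contact_force: [-0.2, -0.4, -2.6]
opening: 0.0594
```

```bash
python3 g.py 0.619 -0.260 0.113 180; python3 -c "
from h import *
d=snap('scene');save(d,'s21.png')
m=d['depth']>0;P=np.zeros((480,640,3));P[m]=cloud(d,m)
R=(abs(P[...,0]-.62)<.12)&(abs(P[...,1]+.26)<.06)&(P[...,2]>.12)&(P[...,2]<.2)
hsv=cv2.cvtColor(d['image'],cv2.COLOR_RGB2HSV)
R&=(hsv[...,1]>70)&(hsv[...,0]<40);q=P[R];print(len(q),np.percentile(q,[2,98],axis=0).round(3))
cv2.imwrite('pics/c21.png',cv2.resize(cv2.cvtColor(d['image'],cv2.COLOR_RGB2BGR)[220:340,140:300],None,fx=5,fy=5))"; python3 st.py
```

```text
t 49.3 pos [ 0.6185 -0.2586  0.1132] lin [-0.005 -0.014  0.002] turn [ 0.001 -0.001  0.001] r 0.67
709 [[ 0.625 -0.3    0.142]
 [ 0.693 -0.215  0.194]]
{'time_s': 49.35, 'ee_pos': [0.6185, -0.2586, 0.1132], 'tcp_rot': [179.8742, -0.0493, -179.9303], 'contact_force': [0.0554, -1.0345, -2.6246], 'torque': [0.0354, -0.1147, -0.0301], 'opening': 0.0593, 'joint_torque': [-0.1662, -58.2142, 27.5432, 0.0834, -0.052, 0.0013]}
```

View pics/c21.png

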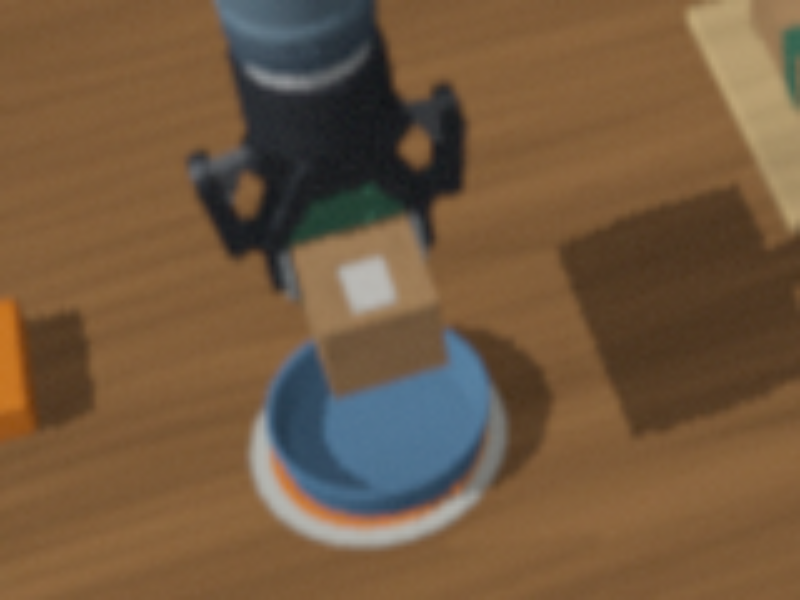

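```bash
python3 -c "
from h import *
d=snap('scene')
m=d['depth']>0;P=np.zeros((480,640,3));P[m]=cloud(d,m)
S=np.zeros((480,640),bool); 
import numpy as np
poly=np.array([[300,250],[410,222],[432,295],[325,325]])/5+[140,220]
k=np.zeros((480,640),np.uint8);cv2.fillPoly(k,[poly.astype(np.int32)],1)
q=P[(k>0)&m];A=np.c_[q[:,:2]-q[:,:2].mean(0),np.ones(len(q))];c=np.linalg.lstsq(A,q[:,2],rcond=None)[0]
print(len(q),q.mean(0).round(3),'slopes deg',np.degrees(np.arctan(c[:2])).round(2),'resid',(A@c-q[:,2]).std().round(4),q[:,0].max())
s=ctrl.state();print(s['ee_pos'],np.abs(s['dq']).max())"; python3 st.py
```

```text
387 [ 0.658 -0.254  0.183] slopes deg [14.75 -4.98] resid 0.0086 0.6895247228135885
[ 0.61853706 -0.2585889   0.11327067] 0.11747428577962803
{'time_s': 49.4, 'ee_pos': [0.6185, -0.2586, 0.1133], 'tcp_rot': [179.8784, -0.044, -179.9252], 'contact_force': [-0.2956, -0.1525, -2.4287], 'torque': [0.0197, -0.1073, -0.0695], 'opening': 0.0593, 'joint_torque': [-0.1032, -58.2436, 27.5198, 0.0882, -0.0521, 0.0006]}
```

```bash
cat > lev.py <<'E'
from h import *
d=snap('scene');save(d,'s22.png')
m=d['depth']>0;P=np.zeros((480,640,3));P[m]=cloud(d,m)
f=240/np.tan(np.radians(d['fovy'])/2);E=np.array(d['extrinsics'])
poly=np.array([[300,250],[410,222],[432,295],[325,325]])/5+[140,220]
k=np.zeros((480,640),np.uint8);cv2.fillPoly(k,[poly.astype(np.int32)],1);k=cv2.erode(k,np.ones((5,5)))
q=P[(k>0)&m]
for i in range(4):
    A=np.c_[q[:,:2]-q[:,:2].mean(0),np.ones(len(q))];c=np.linalg.lstsq(A,q[:,2],rcond=None)[0];r=A@c-q[:,2]
    print(len(q),q.mean(0).round(3),'deg',np.degrees(np.arctan(c[:2])).round(2),r.std().round(4)); q=q[abs(r)<2*r.std()+1e-6]
# model overlay
im=cv2.imread('pics/s22.png');im=cv2.resize(im[220:340,140:300],None,fx=5,fy=5)
for th,col in ((0,(0,0,255)),(-10,(255,255,0)),(10,(255,0,255))):
    C=np.array([.6185,-.2586,.160]);t=np.radians(th)
    R=np.array([[np.cos(t),0,np.sin(t)],[0,1,0],[-np.sin(t),0,np.cos(t)]])
    pts=[C+R@np.array(v) for v in ((.075,-.03,.025),(.075,.03,.025),(.075,.03,-.025),(.075,-.03,-.025))]
    uv=[]
    for p in pts:
        w=E[:3,:3]@p+E[:3,3];uv.append(((d['cx']+f*w[0]/w[2]-140+.5)*5,(d['cy']+f*w[1]/w[2]-220+.5)*5))
    cv2.polylines(im,[np.array(uv,np.int32)],True,col,1)
cv2.imwrite('pics/c22.png',im)
E
python3 lev.py
```

```text
214 [ 0.659 -0.254  0.184] deg [3.95 0.56] 0.0024
204 [ 0.66  -0.254  0.184] deg [4.28 1.  ] 0.0021
196 [ 0.66  -0.255  0.184] deg [4.36 0.61] 0.0019
194 [ 0.66  -0.255  0.184] deg [4.18 0.51] 0.0019
```

View pics/c22.png

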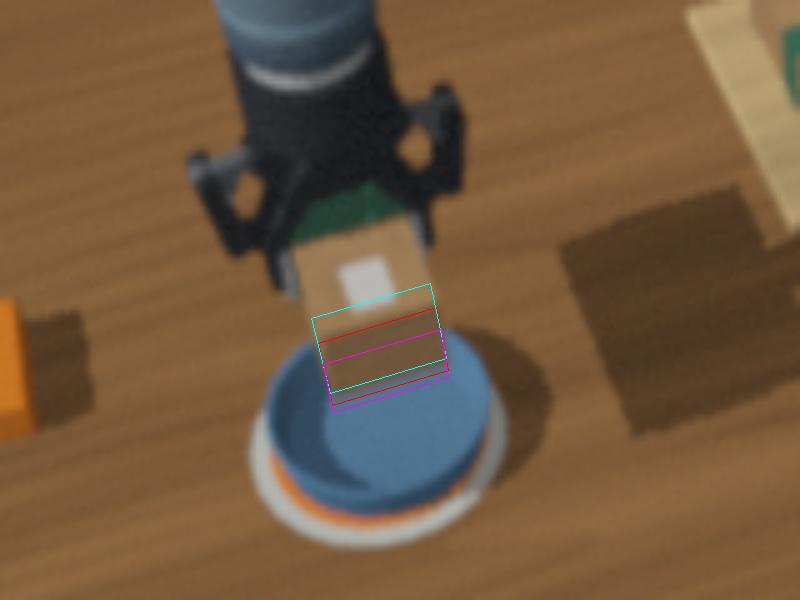

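Run:
```python
from h import *
def fit(d,cx,cy,z0):
    m=d['depth']>0;P=np.zeros((480,640,3));P[m]=cloud(d,m)
    k=((abs(P[...,0]-cx)<.068)&(abs(P[...,1]-cy)<.024)&(abs(P[...,2]-z0)<.012)).astype(np.uint8)
    k=cv2.erode(k,np.ones((3,3)));q=P[k>0]
    for i in range(4):
        A=np.c_[q[:,:2]-q[:,:2].mean(0),np.ones(len(q))];c=np.linalg.lstsq(A,q[:,2],rcond=None)[0];r=A@c-q[:,2];q=q[abs(r)<2*r.std()+1e-6]
    print(len(q),q.mean(0).round(3),np.degrees(np.arctan(c[:2])).round(2),r.std().round(4))
d=dict(np.load('/tmp/scene0.npz'))
for c in ((.4735,.0632),(.467,.162),(.477,.269)): fit(d,*c,.061)
# front part only, x>0.03 from centre
for c in ((.505,.0632),(.5,.162),(.51,.269)): 
    fit(d,c[0]+.0,c[1],.061)
d=snap('scene');fit(d,.476,.0632,.061);fit(d,.479,.27,.061)
```

```text
338 [0.476 0.063 0.06 ] [ 0.39 -3.06] 0.0026
310 [0.467 0.162 0.06 ] [ 0.72 -1.65] 0.0023
304 [0.48  0.269 0.06 ] [ 0.19 -1.72] 0.0025
299 [0.499 0.063 0.06 ] [-0.3  -3.08] 0.0024
287 [0.492 0.162 0.06 ] [ 0.5 -1.6] 0.0026
255 [0.504 0.27  0.06 ] [-0.19 -1.34] 0.0023
315 [0.479 0.062 0.06 ] [ 1.29 -2.05] 0.0026
285 [0.484 0.271 0.06 ] [ 0.52 -2.81] 0.0023
```

The held carton is pitched about 3.5–4° with its front end up, because it turned slightly in the pads during the tilts. The resting cartons fit within about 0.5°, so this is real. I correct it with a small counter-turn.

>>> {"fn": "step_arm", "kwargs": {
  "linear": [
    [0.01,0,0],
    [0.02,-0.01,0],
    [0.02,-0.01,0],
    [0.02,-0.01,0],
    [0.02,-0.01,0],
    [0.02,-0.01,0]
  ],
  "turn": [
    [0,0.015,0],
    [0,0.03,0],
    [0,0.038,0],
    [0,0.038,0],
    [0,0.038,0],
    [0,0.038,0]
  ],
  "claw": [-1,-1,-1,-1,-1,-1]
}}

```text
time_s: 50.1
ee_pos: [0.6165, -0.2597, 0.1133]
tcp_rot: [179.9, -3.4, -179.9]
contact_force: [-0.1, 0.4, -2.3]
opening: 0.0593
```

```bash
python3 lev.py; python3 lev.py|tail -1; python3 lev.py |tail -1;python3 st.py; python3 -c "
from h import *
print(np.abs(ctrl.state()['dq']).max())"; python3 dish2.py scene s23.png
```

```text
215 [ 0.657 -0.254  0.181] deg [-0.25  0.71] 0.0025
207 [ 0.657 -0.254  0.181] deg [-0.51  0.54] 0.0023
198 [ 0.657 -0.254  0.181] deg [-0.69  0.63] 0.0022
196 [ 0.657 -0.254  0.181] deg [-0.66  0.71] 0.0021
195 [ 0.657 -0.254  0.182] deg [ 0.57 -1.4 ] 0.0024
190 [ 0.657 -0.254  0.182] deg [ 2.47 -1.35] 0.0019
{'time_s': 50.25, 'ee_pos': [0.6165, -0.2598, 0.1134], 'tcp_rot': [179.8923, -3.4464, -179.9328], 'contact_force': [-0.129, 0.0395, -2.2413], 'torque': [-0.0276, -0.1614, 0.0337], 'opening': 0.0593, 'joint_torque': [0.0231, -60.2816, 27.1699, 0.6114, -0.1516, 0.0007]}
0.1590509987540956
rim ext [ 0.6219856  -0.25945705] [0.1186661  0.12235944] 209
silhouette [ 0.62106805 -0.25949196] area ratio 0.7996468040723015
```

View pics/c22.png

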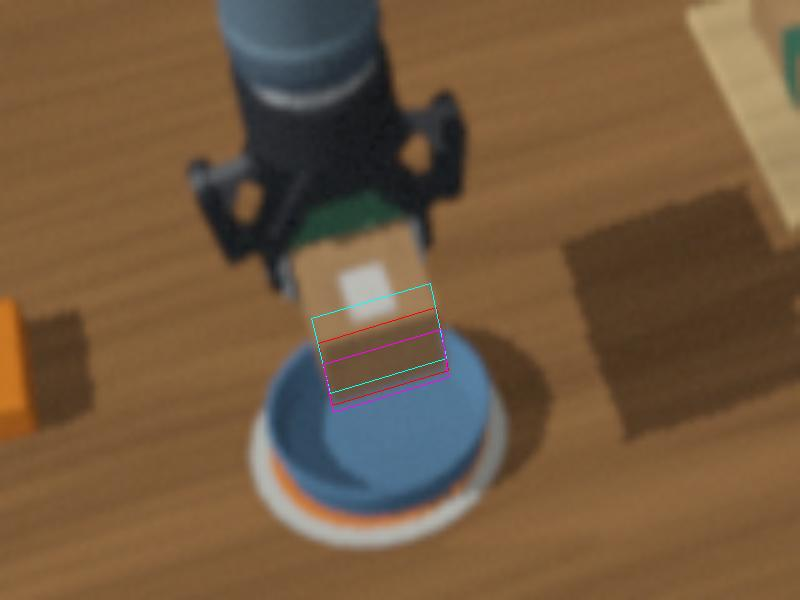

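>>> {"fn": "step_arm", "kwargs": {
  "linear": [
    [0,0,0],
    [0,0,0],
    [0,0,0],
    [0,0,0]
  ],
  "turn": [
    [0,0,0],
    [0,0,0],
    [0,0,0],
    [0,0,0]
  ],
  "claw": [-1,-1,-1,-1],
  "grip_force": 80
}}

```text
time_s: 50.7
ee_pos: [0.6164, -0.2598, 0.1134]
tcp_rot: [179.9, -3.5, -179.9]
contact_force: [0.4, -0.1, -2.2]
opening: 0.0593
```

```bash
for i in 1 2 3 4 5 6 7 8 9 10; do python3 lev.py|tail -1; done; python3 st.py
```

```text
199 [ 0.658 -0.254  0.182] deg [ 2.  -0.3] 0.0021
198 [ 0.657 -0.254  0.181] deg [ 1.21 -0.21] 0.0021
191 [ 0.657 -0.254  0.181] deg [1.06 1.62] 0.0019
198 [ 0.657 -0.254  0.181] deg [0.55 0.7 ] 0.0021
195 [ 0.657 -0.254  0.181] deg [ 2.4  -1.43] 0.0019
196 [ 0.658 -0.254  0.181] deg [ 3.47 -0.58] 0.0021
192 [ 0.658 -0.254  0.182] deg [ 0.29 -1.96] 0.0018
198 [ 0.657 -0.254  0.181] deg [1.27 0.11] 0.0021
196 [ 0.657 -0.254  0.181] deg [ 2.29 -0.84] 0.0021
190 [ 0.657 -0.254  0.181] deg [ 2.05 -1.  ] 0.0019
{'time_s': 51.2, 'ee_pos': [0.6164, -0.2598, 0.1134], 'tcp_rot': [179.893, -3.4568, -179.9342], 'contact_force': [-0.395, 0.2578, -2.5362], 'torque': [-0.0158, -0.0308, -0.0537], 'opening': 0.0589, 'joint_torque': [0.0018, -60.4419, 27.2788, 0.5217, -0.0993, 0.0007]}
```

>>> {"fn": "step_arm", "kwargs": {
  "linear": [
    [0,0,0],
    [0,0,0],
    [0,0,0],
    [0,0,0],
    [0,0,0]
  ],
  "turn": [
    [0,0.006,0],
    [0,0.012,0],
    [0,0.012,0],
    [0,0.012,0],
    [0,0.012,0]
  ],
  "claw": [-1,-1,-1,-1,-1]
}}

```text
time_s: 51.7
ee_pos: [0.6165, -0.2598, 0.1133]
tcp_rot: [179.9, -4.5, -179.9]
contact_force: [-0.7, 0.2, -3.1]
opening: 0.059
```

```bash
for i in 1 2 3 4 5 6; do python3 lev.py|tail -1; done; python3 st.py; python3 -c "
from m import *
d=snap('scene');save(d,'s24.png')
for k,v in measure(d).items():
    if 'box' in k or 'by' in k: print(k,v)"
```

```text
197 [ 0.657 -0.254  0.181] deg [-0.83  1.01] 0.0021
191 [ 0.656 -0.254  0.18 ] deg [-0.16 -0.21] 0.0021
192 [ 0.657 -0.254  0.181] deg [ 0.47 -1.21] 0.0019
186 [ 0.656 -0.255  0.181] deg [ 1.33 -0.64] 0.0018
191 [ 0.657 -0.255  0.181] deg [ 1.48 -1.6 ] 0.002
191 [ 0.657 -0.255  0.181] deg [ 0.2  -0.85] 0.002
{'time_s': 52.0, 'ee_pos': [0.6164, -0.2598, 0.1135], 'tcp_rot': [179.8955, -4.5289, -179.9321], 'contact_force': [0.1277, 0.3048, -3.0338], 'torque': [0.0208, -0.0078, 0.0036], 'opening': 0.0592, 'joint_torque': [0.0034, -61.119, 27.1767, 0.6783, -0.1248, 0.0008]}
box1 (array([0.4817, 0.2704]), array([0.159, 0.066]), 0.6, np.float64(0.06), array([372., 210.]))
box2 (array([0.4772, 0.0635]), array([0.064, 0.155]), 89.9, np.float64(0.0599), array([307., 227.]))
by1 [0.747 0.003 0.078]
by2 [0.742 0.126 0.035]
```

View pics/s24.png

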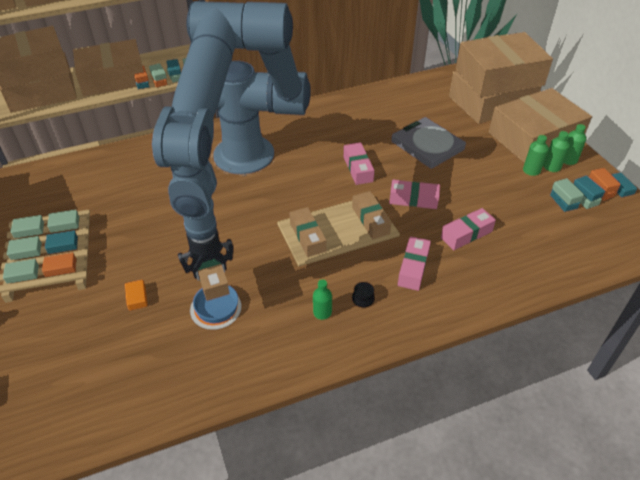

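The picture shows the level carton over the dish at (213,277), with the dish on the mark at (216,304). Cartons 1 and 3 are on the board, and the bottle (322,302), jar (363,295) and soap (136,294) stand where they were. I hand in.

```bash
python3 -c "
from cell import ctrl
print(ctrl.job_done())"
```

```text
the job is handed in; nothing more can be done
None
```

I slid the dish onto the mark, found the rattling carton (the middle one) and handed the job in at about 52 s. The gripper is holding that carton level over the dish.

- **Dish:** my first push passed over the rim, because the finger ends sit about 27 mm above the reported TCP. With that offset applied, I pushed the dish along from inside. It measured about (0.619, -0.260) against the mark at (0.619, -0.2625), so within about 3 mm. I planned a top-view recheck, but the arm was in the way, so this rests on the scene camera.
- **Finding the rattler:** my first, quick tilt tests wrongly cleared the middle carton, so I set it back and went on. A slower retest showed the moment at level swinging from +0.07 to -0.10 N·m, about what the ball should give. The far carton (y = 0.27) showed no change under the same slow test. The near one (y = 0.06) only had the quick test and follows by elimination.
- **Other cartons:** the other two are back on the board, upright. The near one is within a few mm of where it stood; the far one reads 2–5 mm off, depending on the picture.
- **Final hold:** the rattling carton had turned about 4° in the pads, so I corrected that. It now reads about 0.4° off level on average; single readings scatter by about ±1.5°. Its centre is about 0.157–0.16 m above the bench over the dish, and it was steady in the last readings.
- **Bystanders:** the bottle and jar measured unmoved, and the soap looked unmoved in the picture.

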